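# Scan capacitors on a sliding carrier

### The job

Stand every capacitor on the carrier while it waits at the loading mark, in one row with each code label facing the carrier's far side, so that it will look squarely at the code reader. Then slide the loaded carrier sideways across the mat to the reading mark, never lifting it, press the reader's button fully with all the codes facing the reader, and slide the carrier back to lie squarely in the loading mark with all the capacitors still standing on it. Leave the other things on the bench where they are.

Things in the scene. Friction and masses are not known exactly. Their poses are not given: they have to be found in the camera images.
- cap1_mid (a point): capacitor: upright black cylinder 44 mm across, 68 mm tall (two screw terminals stand 5 mm above its top), 130 g; this point is its centre, half-way up; its x axis points out through the middle of the white label that bears the square code (the label has a small white tab over the top rim on the same side), z is up. None if there is no such capacitor today
- cap2_mid (a point): capacitor, the same as cap1_mid; None if there is no such capacitor today
- cap3_mid (a point): capacitor, the same as cap1_mid; None if there is no such capacitor today
- cap4_mid (a point): capacitor, the same as cap1_mid; None if there is no such capacitor today
- cap5_mid (a point): capacitor, the same as cap1_mid; None if there is no such capacitor today
- carrier_floor (a point): centre of the upper face of the carrier's floor, 5 mm above the mat. The carrier is a loose aluminium tray, 80 mm (x) by 290 mm (y), 0.42 kg, with a rim 13 mm above the mat all round; inside it is 72 by 282 mm, room for a single row of capacitors along y. Its x axis points from its grip across the row to its far side, the side that looks at the reader; z is up
- carrier_grip (a point): the carrier's upright black grip plate on its near side, standing outside the tray, 62 mm from the tray's middle line: 26 mm (x) by 14 mm thick (y), its top 60 mm above the mat; this point is on it 40 mm above the mat. Axes as carrier_floor
- load_spot (a point): middle of the loading mark on the mat: four white tape corners round the carrier's place. Axes as those of the carrier when it lies squarely in the mark (x away from the robot)
- read_spot (a point): middle of the reading mark, four white tape corners like the loading mark, but in front of the code reader. Same meaning of axes; x points to the reader
- reader_lens (a point): lens of the fixed code reader (black box on an aluminium bracket, 92 mm tall), 46 mm above the mat, 147 mm beyond the middle of the reading mark; it looks along its own minus x axis, over the reading mark
- trigger_top (a point): middle of the top of the reader's round grey push button, 30 mm across, on a grey box 70 x 70 x 34 mm on the mat at one side; it is pressed downward
- trigger (a joint): travel of the push button in m: 0 up, 0.006 fully down, which takes 5 N; it springs back
- spool: upright reel of solder wire, white flanges, 52 mm across, 44 mm tall; origin at the centre of its underside
- flux: small amber glass bottle with black cap, 30 mm across, 78 mm tall; origin at the centre of its underside
- driver: screwdriver, 160 mm long, lying at the side
- brush: wooden brush, 150 mm long, lying at the side
- tweezers: steel tweezers, 115 mm long, lying at the side

How it is judged (in metres and radians):
On the way, in this order (a step that is already met when the one before it is completed fails the run):
1. all the capacitors stand on the carrier, which lies in the loading mark (x of cap1_mid in the frame of carrier_floor between -0.022 and 0.022 m and y of cap1_mid in the frame of carrier_floor between -0.13 and 0.13 m and z of cap1_mid in the frame of carrier_floor between 0.029 and 0.039 m and angle between each of cap1_mid, cap2_mid, cap3_mid, cap4_mid, cap5_mid's own z axis and vertical below 0.15 rad and x of cap2_mid in the frame of carrier_floor between -0.022 and 0.022 m and y of cap2_mid in the frame of carrier_floor between -0.13 and 0.13 m and z of cap2_mid in the frame of carrier_floor between 0.029 and 0.039 m and x of cap3_mid in the frame of carrier_floor between -0.022 and 0.022 m and y of cap3_mid in the frame of carrier_floor between -0.13 and 0.13 m and z of cap3_mid in the frame of carrier_floor between 0.029 and 0.039 m and x of cap4_mid in the frame of carrier_floor between -0.022 and 0.022 m and y of cap4_mid in the frame of carrier_floor between -0.13 and 0.13 m and z of cap4_mid in the frame of carrier_floor between 0.029 and 0.039 m and x of cap5_mid in the frame of carrier_floor between -0.022 and 0.022 m and y of cap5_mid in the frame of carrier_floor between -0.13 and 0.13 m and z of cap5_mid in the frame of carrier_floor between 0.029 and 0.039 m and horizontal distance between carrier_floor and load_spot below 0.02 m and angle between the x axis of carrier_floor and the x axis of load_spot, either way round below 0.17 rad), for 0.2 s.
2. the loaded carrier lies in the reading mark with all the codes facing the reader (x of cap1_mid in the frame of carrier_floor between -0.022 and 0.022 m and y of cap1_mid in the frame of carrier_floor between -0.13 and 0.13 m and z of cap1_mid in the frame of carrier_floor between 0.029 and 0.039 m and angle between each of cap1_mid, cap2_mid, cap3_mid, cap4_mid, cap5_mid's own z axis and vertical below 0.15 rad and x of cap2_mid in the frame of carrier_floor between -0.022 and 0.022 m and y of cap2_mid in the frame of carrier_floor between -0.13 and 0.13 m and z of cap2_mid in the frame of carrier_floor between 0.029 and 0.039 m and x of cap3_mid in the frame of carrier_floor between -0.022 and 0.022 m and y of cap3_mid in the frame of carrier_floor between -0.13 and 0.13 m and z of cap3_mid in the frame of carrier_floor between 0.029 and 0.039 m and x of cap4_mid in the frame of carrier_floor between -0.022 and 0.022 m and y of cap4_mid in the frame of carrier_floor between -0.13 and 0.13 m and z of cap4_mid in the frame of carrier_floor between 0.029 and 0.039 m and x of cap5_mid in the frame of carrier_floor between -0.022 and 0.022 m and y of cap5_mid in the frame of carrier_floor between -0.13 and 0.13 m and z of cap5_mid in the frame of carrier_floor between 0.029 and 0.039 m and angle between the x axis of each of cap1_mid, cap2_mid, cap3_mid, cap4_mid, cap5_mid and the x axis of reader_lens, either way round below 0.35 rad and x of reader_lens in the frame of cap1_mid above 0.03 m and x of reader_lens in the frame of cap2_mid above 0.03 m and x of reader_lens in the frame of cap3_mid above 0.03 m and x of reader_lens in the frame of cap4_mid above 0.03 m and x of reader_lens in the frame of cap5_mid above 0.03 m and horizontal distance between carrier_floor and read_spot below 0.02 m and angle between the x axis of carrier_floor and the x axis of read_spot, either way round below 0.17 rad), for 0.2 s.
3. the button is pressed while the codes face the reader (all of step 2 and value of joint trigger above 0.0045 m), for 0.1 s.
At the end, for the whole second after the job is handed in: The carrier lies in the loading mark (middle within 20 mm, square within 10 degrees) and every capacitor stands upright on its floor inside the rim (tilt under 8 degrees); the button is up. On the way, codes must face the reader within 20 degrees in the reading mark when the button is pressed (all of step 1 and value of joint trigger below 0.002 m); the robot touches nothing.
It fails at once if the carrier is lifted off the mat (its middle by more than 11 mm) (height (world z) of carrier_floor above 0.016 m).
It fails at once if one of the other loose things on the bench is moved by more than 40 mm (distance of any of spool, flux, driver, brush, tweezers from where it was at the start of the episode above 0.04 m).
Of cap1, cap2, cap3, cap4, cap5 only 3 to 5 are there at a start; the rules pass over those that are not, and their reading is None.
At some moment in a run one of carrier may be knocked a few centimetres aside while the robot is not near it.
It also fails if it takes over 210 s, if anything falls off the work surface, if the arm or the gripper's body presses on something with over 40 N, if the wrist force passes 120 N, or if a joint passes its speed limit or range.

### The arm

A 6-joint arm with a two-finger parallel gripper is mounted at the origin on the work surface. World frame = base frame: x ahead of the robot, y to its left, z up, the work surface at z = 0. Lengths are in m, angles in degrees, forces in N, time in s.
With the tool pointing down it reaches from about 0.3 to 0.75 m from the base axis. Payload 8.5 kg.
Tool frame: the origin (TCP) lies at the very end of the fingers, on their centre line; the grasp point (between the pads) lies 19 mm behind it (env.grip_depth is the z of the grasp point in the tool frame, in m); z points along the fingers, y is the direction in which the jaws open and shut (so a half turn about z gives the same grasp; the last joint's range is limited). The gripper opens to 85 mm and grips with 20 to 120 N. Pads are 22 mm wide; open, the fingers measure 114 mm over their backs; the gripper's body (76 mm by 85 mm) begins 54 mm behind the grasp point. The pads swing forward as they close: fully open they stand 13 mm farther back than shut.
Start: joints at [58.596, 21.807, 74.336, -0, 83.858, -12.336], TCP at [0.18, 0.52, 0.231] pointing down, gripper open.
Joint ranges: [-178.18, 178.18], [-50.72, 133.34], [12.68, 142.11], [-81.47, 261.47], [9.98, 163.14], [-165.26, 165.26]. Speed limits (degrees/s): [136.94, 136.94, 180, 180, 180, 180].

### API

Orientations are given as a 3x3 rotation matrix whose columns are the frame's x, y, z axes.
In Python, from rig import env gives the robot as it stands.
- The arm moves only by the tool apply_moves, never from a script. Its argument "plan" is a list of rows, each an object of numbers: "tx", "ty", "tz": the shift along the world's x, y, z in mm; "rx", "ry", "rz": the turn, a rotation vector about the world's x, y, z in rad; "jaw": the opening, from -1 (shut) to 1 (fully open). A call has 1 to 12 rows; each row is the pose to reach, as a shift and turn from the pose measured when the call began; what a row does not reach only later rows make up. A row lasts 1/10 s, in which the tool goes at most 50 mm and 8.59 degrees, less where a joint would pass 70% of its speed; a pose out of reach is approached as far as the arm can. A call with a gripper value outside its range is refused whole. The fingers move at their own pace and stop on an object; "grip_force" is the grip in N (left out, the last holds). Time passes only in rows, so rows that repeat a pose let the fingers close. It gives the time, the measured TCP pose, the force and the opening at its end, in the units of the state.
- env.observe(): the state, without advancing time (a new reading comes with each control period).
- env.get_image(name): name is "side" or "top"; returns a dict with "image" (480x640x3 uint8, red, green, blue), "intrinsics" (3x3 intrinsics, pixels), "world_from_camera" (4x4, takes a point from camera to world coordinates). Camera axes: x right, y up, looking along -z (the intrinsics and any distortion apply to the point x, -y, -z); pixel columns grow to the right and rows downward; lengths in m; the calibration is good to about 2 mm. A picture is of the moment at which its call begins. There is no depth.
- env.close_job(): hands the job in, once; it reports no verdict.
The state is a dict: "time_s": time; "q": joint angles; "qvel": joint speeds; "joint_efforts": joint torques, N m; "position": TCP position; "tool_rot": TCP orientation; "ft_force": force on the tool from outside, world axes, zero at the start; "wrist_torque": the same for the moment, N m; "grip_width": finger opening in m.
Only numpy, scipy, OpenCV 4.12 (cv2) and the standard library are available. Lean on these libraries where they do the work, as an engineer would, in place of code of your own. Each camera call takes 0.05 s, during which the arm holds its last target.

## Working session

There is one attempt and no reset: what is moved stays moved. The work goes in short steps, Python scripts to look and compute and a tool call to move; the robot and the scene stay as the last step left them, time stands still between calls to the robot, and variables do not carry over. Pictures are saved under pics/ and viewed, and the job is handed in when it is done.

Besides the shell and the picture viewer there is one more tool, called after ">>>" as name(argument=value, ...), one argument or row to a line, values as JSON. apply_moves: Moves the arm, as the interface text tells. Its arguments: {"type":"object","properties":{"plan":{"type":"array","items":{"type":"object","properties":{"tx":{"type":"number"},"ty":{"type":"number"},"tz":{"type":"number"},"rx":{"type":"number"},"ry":{"type":"number"},"rz":{"type":"number"},"jaw":{"type":"number"}}}},"grip_force":{"type":"number"}},"required":["plan"]}

```bash
ls; mkdir -p pics; python3 - <<'E'
from rig import env
import cv2,numpy as np
s=env.observe(); print(s)
for n in("top","side"):
    d=env.get_image(n); print(n,d["intrinsics"],d["world_from_camera"],d.keys())
    cv2.imwrite(f"pics/{n}0.png",d["image"][:,:,::-1])
E
```

```text
pics
{'time_s': 0.0, 'q': array([ 5.85971951e+01,  2.18406158e+01,  7.43834317e+01,  1.15531495e-03,
        8.38587956e+01, -1.23355500e+01]), 'qvel': array([-0.02496864, -0.00918843,  0.110008  , -0.02715725, -0.0235081 ,
        0.04683999]), 'joint_efforts': array([ 2.61298928e-04, -4.48453152e+01, -2.31278586e+01, -8.60944510e-05,
        4.79610186e-03,  1.59475752e-05]), 'position': array([0.17951522, 0.51957625, 0.23072307]), 'tool_rot': array([[-9.45134930e-01,  3.26679308e-01, -7.70492153e-04],
       [ 3.26680052e-01,  9.45134195e-01, -1.22365314e-03],
       [ 3.28476318e-04, -1.40822174e-03, -9.99998955e-01]]), 'ft_force': array([-1.18697324,  0.64562445, -0.78512753]), 'wrist_torque': array([-0.02950587, -0.00372918,  0.02827233]), 'grip_width': 0.08562939062256905}
top [[558.1120693    0.         317.11260513]
 [  0.         558.1120693  235.72571605]
 [  0.           0.           1.        ]] [[-0.02078293  0.99690859 -0.07577163  0.44617272]
 [-0.99977609 -0.0204214   0.00554313 -0.00650369]
 [ 0.00397864  0.07586986  0.99710979  1.37550676]
 [ 0.          0.          0.          1.        ]] dict_keys(['image', 'intrinsics', 'world_from_camera'])
side [[547.4016249    0.         324.94047488]
 [  0.         547.4016249  239.20679876]
 [  0.           0.           1.        ]] [[ 0.9431914   0.18512247 -0.2758979   0.23820496]
 [-0.33224424  0.5206785  -0.78645258 -0.90314815]
 [-0.00193594  0.8334408   0.55260536  0.69992295]
 [ 0.          0.          0.          1.        ]] dict_keys(['image', 'intrinsics', 'world_from_camera'])
```

View pics/top0.png

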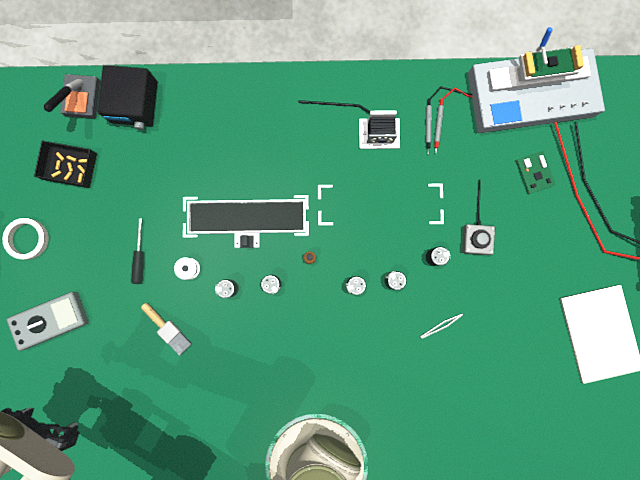

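View pics/side0.png

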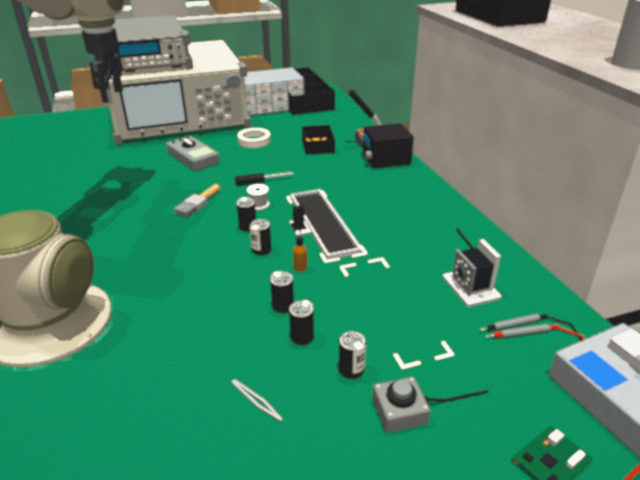

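The top view shows five capacitors, at about (225,288), (271,284), (356,285), (397,280) and (440,256). The carrier is at (248,216) with its grip at (247,240), and the flux bottle is at (310,257). I'll zoom in on the caps for the tab directions.

```bash
cat > h.py <<'E'
import numpy as np,cv2
def ray(d,u,v):
    K=d["intrinsics"];T=d["world_from_camera"]
    r=np.array([(u-K[0,2])/K[0,0],-(v-K[1,2])/K[1,1],-1.0])
    return T[:3,3],T[:3,:3]@r
def onz(d,u,v,z):
    o,r=ray(d,u,v); return o+r*(z-o[2])/r[2]
def proj(d,p):
    K=d["intrinsics"];T=d["world_from_camera"]
    c=T[:3,:3].T@(np.asarray(p)-T[:3,3]); x=c[0]/-c[2]; y=-c[1]/-c[2]
    return np.array([K[0,0]*x+K[0,2],K[1,1]*y+K[1,2]])
E
python3 - <<'E'
import cv2,numpy as np
im=cv2.imread("pics/top0.png")
pts=[(225,288),(271,284),(356,285),(397,280),(440,256),(247,238)]
t=[cv2.resize(im[y-16:y+16,x-16:x+16],(256,256),interpolation=cv2.INTER_CUBIC) for x,y in pts]
cv2.imwrite("pics/caps_top.png",np.vstack([np.hstack(t[:3]),np.hstack(t[3:])]))
im=cv2.imread("pics/side0.png")
pts=[(246,214),(260,237),(282,292),(301,322),(352,355)]
t=[cv2.resize(im[y-28:y+28,x-28:x+28],(256,256),interpolation=cv2.INTER_CUBIC) for x,y in pts]+[np.zeros((256,256,3),np.uint8)]
cv2.imwrite("pics/caps_side.png",np.vstack([np.hstack(t[:3]),np.hstack(t[3:])]))
cv2.imwrite("pics/carr.png",cv2.resize(im[170:280,230:400],None,fx=4,fy=4))
im=cv2.imread("pics/top0.png")
cv2.imwrite("pics/carrt.png",cv2.resize(im[175:260,170:330],None,fx=5,fy=5,interpolation=cv2.INTER_CUBIC))
cv2.imwrite("pics/readt.png",cv2.resize(im[100:265,310:510],None,fx=4,fy=4,interpolation=cv2.INTER_CUBIC)[:600])
E
```

```text
(no output)
```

View pics/caps_top.png

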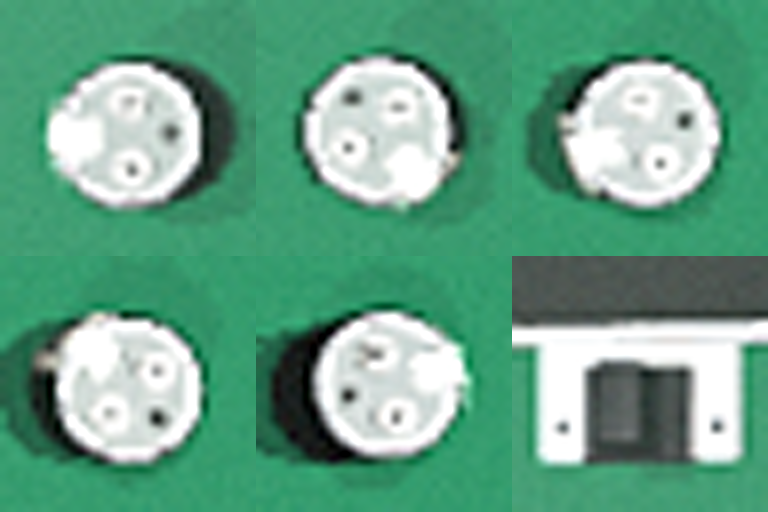

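View pics/caps_side.png

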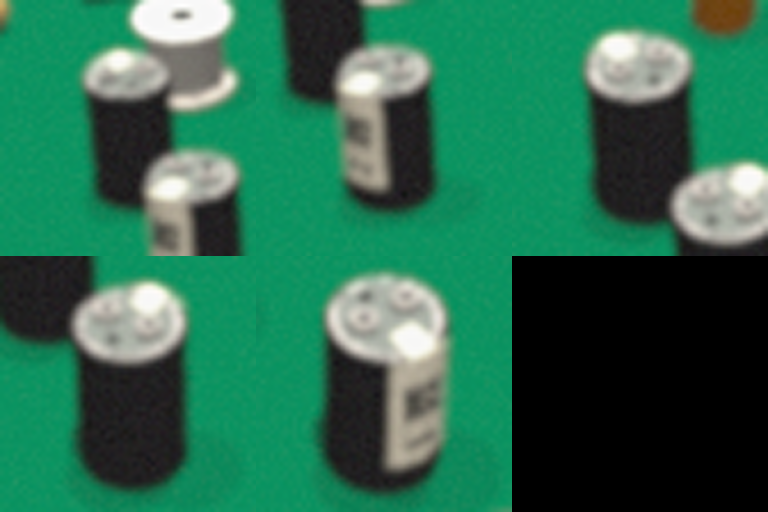

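View pics/carrt.png

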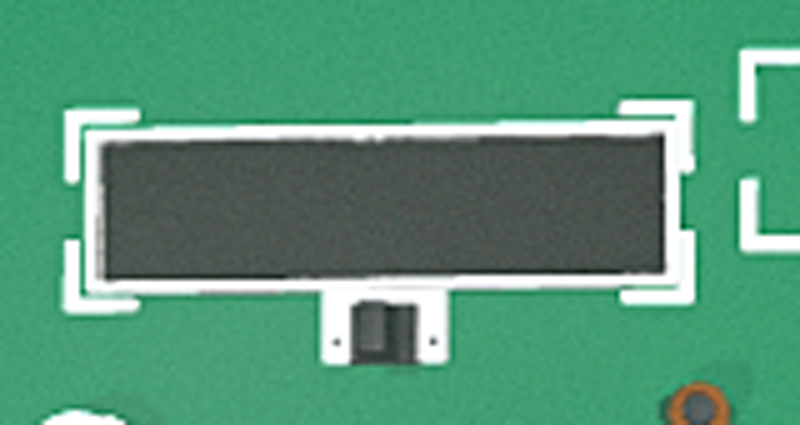

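View pics/readt.png

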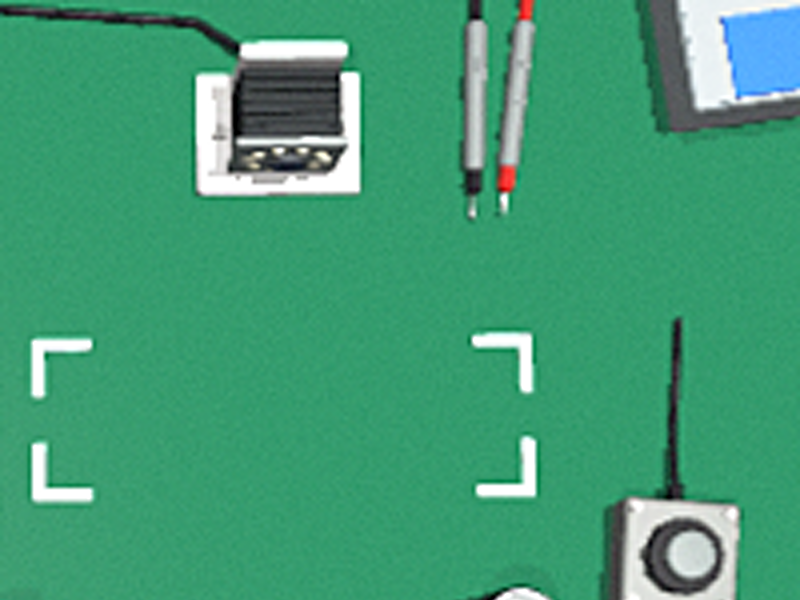

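```bash
cat > p.py <<'E'
import cv2,numpy as np,sys
from rig import env
from h import *
d=env.get_image("top"); im=d["image"]
if len(sys.argv)>1: cv2.imwrite(sys.argv[1],im[:,:,::-1])
f=lambda p:np.round(p*1000,1)
E
python3 - <<'E'
from p import *
o=[(225,288),(271,284),(356,285),(397,280),(440,256)]
cen=[(132,134),(380-256,131),(645-512,132),(129,389-256),(388-256,384-256)]
tab=[(72,138),(412-256,177),(598-512,155),(92,352-256),(440-256,370-256)]
dot=[(171,132),(352-256,97),(685-512,121),(159,418-256),(348-256,396-256)]
term=[((132,100),(135,170)),((399-256,107),(347-256,147)),((638-512,98),(659-512,162)),((157,370-256),(109,411-256)),((378-256,354-256),(397-256,416-256))]
P=lambda o,c,z:onz(d,o[0]-16+(c[0]+.5)/8-.5,o[1]-16+(c[1]+.5)/8-.5,z)
a=lambda v:np.degrees(np.arctan2(v[1],v[0]))
for i in range(5):
    c=P(o[i],cen[i],.068);t=P(o[i],tab[i],.068);k=P(o[i],dot[i],.068)
    e1,e2=[P(o[i],x,.073) for x in term[i]]
    v=e2-e1
    print(i+1,f(c),"tab",a(t-c),"dot+180",(a(c-k)),"t-d",a(t-k),"term perp",(a(v)+90),(a(v)-90),"termmid",f((e1+e2)/2))
Q=lambda x,y,z:onz(d,170+(x+.5)/5-.5,175+(y+.5)/5-.5,z)
cs=[Q(85,130,.013),Q(680,121,.013),Q(680,286,.013),Q(86,293,.013)]
print("rim",[f(c) for c in cs],f(np.mean(cs,0)))
print("yaw",a(cs[0]-cs[1])-90,a(cs[3]-cs[2])-90)
ms=[Q(66,110,0),Q(693,101,0),Q(694,302,0),Q(65,312,0)]
print("mark",[f(c) for c in ms],f(np.mean(ms,0)),a(ms[0]-ms[1])-90,a(ms[3]-ms[2])-90)
print("grip",f(Q(370,328,.06)),f(Q(352,302,.06)),f(Q(387,350,.06)))
print("flux",f(Q(699,405,.078)))
R=lambda x,y,z:onz(d,310+(x+.5)/4-.5,100+(y+.5)/4-.5,z)
ms=[R(32,341,0),R(531,335,0),R(536,496,0),R(34,501,0)]
print("read",[f(c) for c in ms],f(np.mean(ms,0)),a(ms[0]-ms[1])-90,a(ms[3]-ms[2])-90)
print("button",f(R(692,554,.05)),f(R(683,555,.04)))
E
```

```text
1 [427.  203.3  68. ] tab 92.60855811761486 dot+180 91.73201130722332 t-d 92.26336181394245 term perp -88.01463162426953 -268.01463162426955 termmid [426.8 202.1  73. ]
2 [435.   98.3  68. ] tab -146.03182540190548 dot+180 -141.40843631969256 t-d -143.9952966498442 term perp 216.42461313794809 36.4246131379481 termmid [436.2  99.9  73. ]
3 [ 428.2 -102.6   68. ] tab 114.7312308930642 dot+180 104.10158212414304 t-d 110.03122642478412 term perp -73.23408549944125 -253.23408549944125 termmid [ 428.8 -103.2   73. ]
4 [ 437.6 -197.5   68. ] tab 43.60499961608798 dot+180 44.58650413271776 t-d 44.04019675251172 term perp 218.94441975323787 38.94441975323787 termmid [ 437.1 -197.9   73. ]
5 [ 493.  -301.1   68. ] tab -76.1882607142506 dot+180 -74.57286192885866 t-d -75.48275383841549 term perp -75.02060023051158 -255.02060023051158 termmid [ 492.5 -299.8   73. ]
rim [array([642.8, 304.8,  13. ]), array([641.4,  12.3,  13. ]), array([559.9,  13.9,  13. ]), array([562.4, 304.6,  13. ])] [601.7 158.9  13. ]
yaw -0.28470553341360016 -0.4943647727596385
mark [array([654.9, 317.2,   0. ]), array([653.1,   5.9,   0. ]), array([552.9,   7.3,   0. ]), array([554.3, 317.9,   0. ])] [603.8 162.1   0. ] -0.3271887209039903 -0.259614925413274
grip [539.1 159.9  60. ] [551.6 168.3  60. ] [528.5 152.   60. ]
flux [498.8   5.2  78. ]
read [array([677.6, -18.1,   0. ]), array([ 675.1, -328.9,    0. ]), array([ 574.3, -328.2,    0. ]), array([577.6, -17.2,   0. ])] [ 626.2 -173.1    0. ] -0.45679512234281106 -0.5959182418280449
button [ 533.1 -408.2   50. ] [ 533.2 -405.8   40. ]
```

The caps sit at (mm, with label yaw):

| Cap | x, y (mm) | Label yaw |
|---|---|---|
| 1 | 427, 203 | 92° |
| 2 | 435, 98 | -144° |
| 3 | 428, -103 | 108° |
| 4 | 437, -198 | 42° |
| 5 | 493, -300 | -75° |

The carrier is at (602, 160) and the read mark at (626, -173). I'll start with cap 1.

>>> apply_moves(
  plan=[
    {"tx":40,"ty":-50,"tz":0,"rz":0.1,"jaw":0.5},
    {"tx":80,"ty":-100,"tz":-20,"rz":0.2},
    {"tx":247,"ty":-316,"tz":-90,"rz":0.37,"jaw":0.5},
    {"tx":247,"ty":-316,"tz":-90,"rz":0.37},
    {"tx":247,"ty":-316,"tz":-90,"rz":0.37},
    {"tx":247,"ty":-316,"tz":-90,"rz":0.37},
    {"tx":247,"ty":-316,"tz":-90,"rz":0.37},
    {"tx":247,"ty":-316,"tz":-90,"rz":0.37},
    {"tx":247,"ty":-316,"tz":-90,"rz":0.37},
    {"tx":247,"ty":-316,"tz":-90,"rz":0.37},
    {"tx":247,"ty":-316,"tz":-90,"rz":0.37},
  ],
  grip_force=30,
)

```text
validation failed for argument at $.pl...
```

>>> apply_moves(
  plan=[
    {"tx":40,"ty":-50,"tz":0,"rx":0,"ry":0,"rz":0.1,"jaw":0.5},
    {"tx":80,"ty":-100,"tz":-20,"rx":0,"ry":0,"rz":0.2,"jaw":0.5},
    {"tx":247,"ty":-316,"tz":-90,"rx":0,"ry":0,"rz":0.37,"jaw":0.5},
    {"tx":247,"ty":-316,"tz":-90,"rx":0,"ry":0,"rz":0.37,"jaw":0.5},
    {"tx":247,"ty":-316,"tz":-90,"rx":0,"ry":0,"rz":0.37,"jaw":0.5},
    {"tx":247,"ty":-316,"tz":-90,"rx":0,"ry":0,"rz":0.37,"jaw":0.5},
    {"tx":247,"ty":-316,"tz":-90,"rx":0,"ry":0,"rz":0.37,"jaw":0.5},
    {"tx":247,"ty":-316,"tz":-90,"rx":0,"ry":0,"rz":0.37,"jaw":0.5},
    {"tx":247,"ty":-316,"tz":-90,"rx":0,"ry":0,"rz":0.37,"jaw":0.5},
    {"tx":247,"ty":-316,"tz":-90,"rx":0,"ry":0,"rz":0.37,"jaw":0.5},
    {"tx":247,"ty":-316,"tz":-90,"rx":0,"ry":0,"rz":0.37,"jaw":0.5},
  ],
  grip_force=30,
)

```text
time_s: 1.25
position: [0.4263, 0.2038, 0.1408]
tool_rot: [[-0.999, -0.036, -0.001], [-0.036, 0.999, -0.001], [0.001, -0.001, -1.0]]
ft_force: [-0.2, 0.4, 0.6]
grip_width: 0.0642
```

>>> apply_moves(
  plan=[
    {"tx":0,"ty":0,"tz":-50,"rx":0,"ry":0,"rz":0,"jaw":0.5},
    {"tx":0,"ty":0,"tz":-95,"rx":0,"ry":0,"rz":0,"jaw":0.5},
    {"tx":0,"ty":0,"tz":-114,"rx":0,"ry":0,"rz":0,"jaw":0.5},
    {"tx":0,"ty":0,"tz":-114,"rx":0,"ry":0,"rz":0,"jaw":0.5},
    {"tx":0,"ty":0,"tz":-114,"rx":0,"ry":0,"rz":0,"jaw":-1},
    {"tx":0,"ty":0,"tz":-114,"rx":0,"ry":0,"rz":0,"jaw":-1},
    {"tx":0,"ty":0,"tz":-114,"rx":0,"ry":0,"rz":0,"jaw":-1},
    {"tx":0,"ty":0,"tz":-114,"rx":0,"ry":0,"rz":0,"jaw":-1},
    {"tx":0,"ty":0,"tz":-114,"rx":0,"ry":0,"rz":0,"jaw":-1},
    {"tx":0,"ty":0,"tz":-94,"rx":0,"ry":0,"rz":0,"jaw":-1},
    {"tx":0,"ty":0,"tz":-50,"rx":0,"ry":0,"rz":0,"jaw":-1},
    {"tx":0,"ty":0,"tz":0,"rx":0,"ry":0,"rz":0,"jaw":-1},
  ],
  grip_force=30,
)

```text
time_s: 2.45
position: [0.4254, 0.2036, 0.142]
tool_rot: [[-0.999, -0.036, -0.003], [-0.036, 0.999, -0.001], [0.003, -0.001, -1.0]]
ft_force: [1.3, -0.1, -1.8]
grip_width: 0.0435
```

>>> apply_moves(
  plan=[
    {"tx":20,"ty":6,"tz":0,"rx":0,"ry":0,"rz":-0.14,"jaw":-1},
    {"tx":40,"ty":14,"tz":0,"rx":0,"ry":0,"rz":-0.28,"jaw":-1},
    {"tx":60,"ty":22,"tz":0,"rx":0,"ry":0,"rz":-0.42,"jaw":-1},
    {"tx":80,"ty":30,"tz":0,"rx":0,"ry":0,"rz":-0.56,"jaw":-1},
    {"tx":100,"ty":38,"tz":0,"rx":0,"ry":0,"rz":-0.7,"jaw":-1},
    {"tx":120,"ty":46,"tz":0,"rx":0,"ry":0,"rz":-0.84,"jaw":-1},
    {"tx":140,"ty":54,"tz":0,"rx":0,"ry":0,"rz":-0.98,"jaw":-1},
    {"tx":160,"ty":62,"tz":0,"rx":0,"ry":0,"rz":-1.12,"jaw":-1},
    {"tx":177,"ty":66,"tz":0,"rx":0,"ry":0,"rz":-1.26,"jaw":-1},
    {"tx":177,"ty":66,"tz":0,"rx":0,"ry":0,"rz":-1.4,"jaw":-1},
    {"tx":177,"ty":66,"tz":0,"rx":0,"ry":0,"rz":-1.54,"jaw":-1},
    {"tx":177,"ty":66,"tz":0,"rx":0,"ry":0,"rz":-1.61,"jaw":-1},
  ],
)

```text
time_s: 3.65
position: [0.6023, 0.2695, 0.1424]
tool_rot: [[0.008, 1.0, -0.001], [1.0, -0.008, 0.003], [0.003, -0.001, -1.0]]
ft_force: [-0.2, -0.8, -1.0]
grip_width: 0.0435
```

```bash
python3 - <<'E'
from p import *
s=env.observe();print(s["time_s"],s["position"],s["tool_rot"],s["grip_width"],s["q"])
cv2.imwrite("pics/a1.png",cv2.resize(im[150:300,160:340,::-1],None,fx=4,fy=4,interpolation=cv2.INTER_CUBIC))
E
```

```text
3.7 [0.60228243 0.26951379 0.14247694] [[ 0.00943287  0.99995488 -0.00111926]
 [ 0.99995087 -0.00942942  0.00305529]
 [ 0.0030446  -0.00114803 -0.99999471]] 0.04328157586225312 [13.77677277 36.68790787 63.04564758  0.18798566 80.28709243 14.28539832]
```

View pics/a1.png

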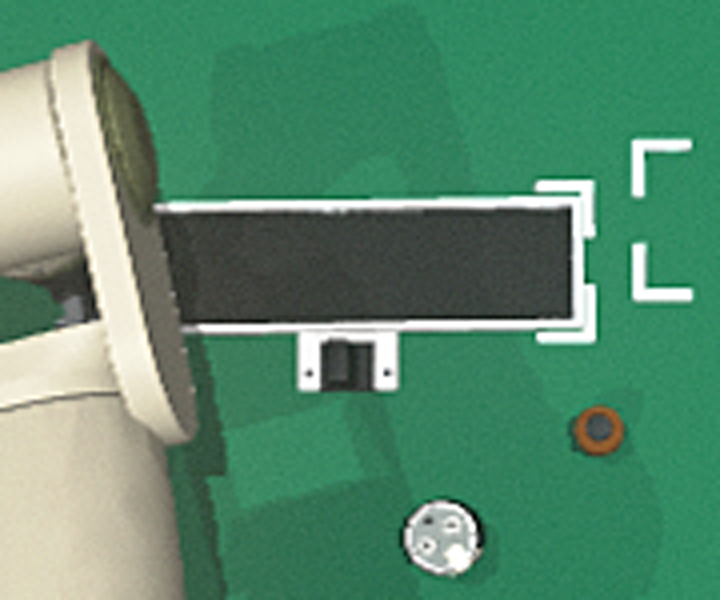

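The cap is held and the carrier is unmoved, so I'll lower the cap and release it.

>>> apply_moves(
  plan=[
    {"tx":0,"ty":0,"tz":-45,"rx":0,"ry":0,"rz":0,"jaw":-1},
    {"tx":0,"ty":0,"tz":-90,"rx":0,"ry":0,"rz":0,"jaw":-1},
    {"tx":0,"ty":0,"tz":-103,"rx":0,"ry":0,"rz":0,"jaw":-1},
    {"tx":0,"ty":0,"tz":-110,"rx":0,"ry":0,"rz":0,"jaw":-1},
    {"tx":0,"ty":0,"tz":-110.5,"rx":0,"ry":0,"rz":0,"jaw":-1},
    {"tx":0,"ty":0,"tz":-110.5,"rx":0,"ry":0,"rz":0,"jaw":0.3},
    {"tx":0,"ty":0,"tz":-110.5,"rx":0,"ry":0,"rz":0,"jaw":0.4},
    {"tx":0,"ty":0,"tz":-110.5,"rx":0,"ry":0,"rz":0,"jaw":0.4},
    {"tx":0,"ty":0,"tz":-100,"rx":0,"ry":0,"rz":0,"jaw":0.4},
    {"tx":0,"ty":0,"tz":-75,"rx":0,"ry":0,"rz":0,"jaw":0.4},
    {"tx":0,"ty":0,"tz":-35,"rx":0,"ry":0,"rz":0,"jaw":0.4},
    {"tx":0,"ty":0,"tz":0,"rx":0,"ry":0,"rz":0,"jaw":0.4},
  ],
)

```text
time_s: 4.9
position: [0.6024, 0.2695, 0.1451]
tool_rot: [[0.009, 1.0, 0.0], [1.0, -0.009, 0.003], [0.003, -0.0, -1.0]]
ft_force: [-0.1, 0.5, 0.5]
grip_width: 0.0596
```

>>> apply_moves(
  plan=[
    {"tx":-40,"ty":-40,"tz":0,"rx":0,"ry":0,"rz":0.1,"jaw":0.5},
    {"tx":-80,"ty":-80,"tz":0,"rx":0,"ry":0,"rz":0.2,"jaw":0.5},
    {"tx":-115,"ty":-115,"tz":0,"rx":0,"ry":0,"rz":0.288,"jaw":0.5},
    {"tx":-145,"ty":-150,"tz":0,"rx":0,"ry":0,"rz":0.288,"jaw":0.5},
    {"tx":-167,"ty":-171,"tz":0,"rx":0,"ry":0,"rz":0.288,"jaw":0.5},
    {"tx":-167,"ty":-171,"tz":0,"rx":0,"ry":0,"rz":0.288,"jaw":0.5},
    {"tx":-167,"ty":-171,"tz":0,"rx":0,"ry":0,"rz":0.288,"jaw":0.5},
  ],
)

```text
time_s: 5.6
position: [0.4358, 0.0982, 0.1462]
tool_rot: [[-0.274, 0.962, 0.001], [0.962, 0.274, 0.003], [0.003, 0.002, -1.0]]
ft_force: [-0.4, 1.0, 1.5]
grip_width: 0.0643
```

```bash
python3 - <<'E'
from p import *
s=env.observe();print(s["time_s"],s["position"],s["tool_rot"][:,1],s["grip_width"])
cv2.imwrite("pics/a2.png",cv2.resize(im[150:300,160:340,::-1],None,fx=4,fy=4,interpolation=cv2.INTER_CUBIC))
E
```

```text
5.65 [0.43628594 0.0986486  0.14597075] [0.96152853 0.27469758 0.00203374] 0.06420160753582675
```

View pics/a2.png

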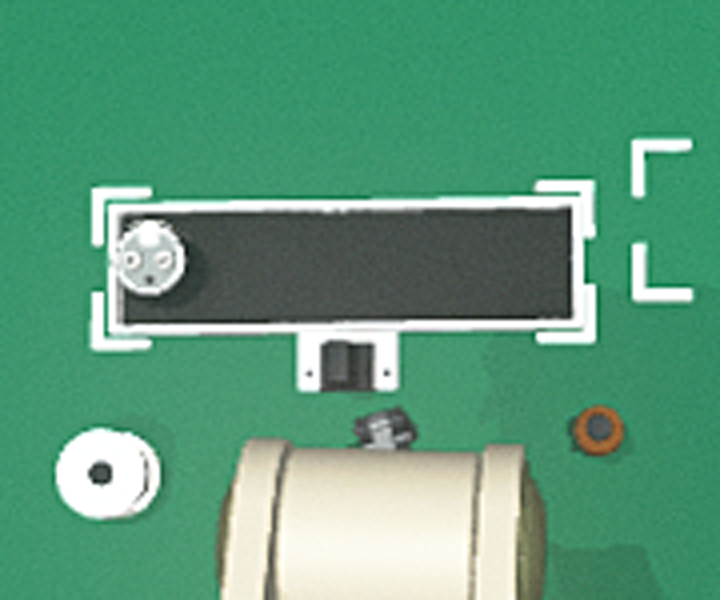

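Cap 1 stands at the left end of the carrier with its tab facing the far side. Next is cap 2.

>>> apply_moves(
  plan=[
    {"tx":0,"ty":0,"tz":-50,"rx":0,"ry":0,"rz":0,"jaw":0.5},
    {"tx":0,"ty":0,"tz":-95,"rx":0,"ry":0,"rz":0,"jaw":0.5},
    {"tx":0,"ty":0,"tz":-119,"rx":0,"ry":0,"rz":0,"jaw":0.5},
    {"tx":0,"ty":0,"tz":-119,"rx":0,"ry":0,"rz":0,"jaw":0.5},
    {"tx":0,"ty":0,"tz":-119,"rx":0,"ry":0,"rz":0,"jaw":-1},
    {"tx":0,"ty":0,"tz":-119,"rx":0,"ry":0,"rz":0,"jaw":-1},
    {"tx":0,"ty":0,"tz":-119,"rx":0,"ry":0,"rz":0,"jaw":-1},
    {"tx":0,"ty":0,"tz":-119,"rx":0,"ry":0,"rz":0,"jaw":-1},
    {"tx":0,"ty":0,"tz":-119,"rx":0,"ry":0,"rz":0,"jaw":-1},
    {"tx":0,"ty":0,"tz":-99,"rx":0,"ry":0,"rz":0,"jaw":-1},
    {"tx":0,"ty":0,"tz":-50,"rx":0,"ry":0,"rz":0,"jaw":-1},
    {"tx":0,"ty":0,"tz":0,"rx":0,"ry":0,"rz":0,"jaw":-1},
  ],
)

```text
time_s: 6.85
position: [0.4356, 0.0986, 0.1475]
tool_rot: [[-0.275, 0.962, -0.001], [0.962, 0.275, 0.003], [0.003, 0.0, -1.0]]
ft_force: [0.8, -0.8, -1.3]
grip_width: 0.0429
```

>>> apply_moves(
  plan=[
    {"tx":15,"ty":12,"tz":0,"rx":0,"ry":0,"rz":0.14,"jaw":-1},
    {"tx":30,"ty":24,"tz":0,"rx":0,"ry":0,"rz":0.28,"jaw":-1},
    {"tx":45,"ty":36,"tz":0,"rx":0,"ry":0,"rz":0.42,"jaw":-1},
    {"tx":60,"ty":48,"tz":0,"rx":0,"ry":0,"rz":0.56,"jaw":-1},
    {"tx":75,"ty":60,"tz":0,"rx":0,"ry":0,"rz":0.7,"jaw":-1},
    {"tx":90,"ty":72,"tz":0,"rx":0,"ry":0,"rz":0.84,"jaw":-1},
    {"tx":105,"ty":84,"tz":0,"rx":0,"ry":0,"rz":0.98,"jaw":-1},
    {"tx":120,"ty":96,"tz":0,"rx":0,"ry":0,"rz":1.12,"jaw":-1},
    {"tx":135,"ty":105,"tz":0,"rx":0,"ry":0,"rz":1.26,"jaw":-1},
    {"tx":150,"ty":112,"tz":0,"rx":0,"ry":0,"rz":1.4,"jaw":-1},
    {"tx":160,"ty":116,"tz":0,"rx":0,"ry":0,"rz":1.54,"jaw":-1},
    {"tx":166,"ty":116,"tz":0,"rx":0,"ry":0,"rz":1.68,"jaw":-1},
  ],
)

```text
time_s: 8.05
position: [0.602, 0.215, 0.1475]
tool_rot: [[-0.924, -0.383, -0.003], [-0.383, 0.924, -0.001], [0.003, 0.0, -1.0]]
ft_force: [-0.5, -0.7, -2.6]
grip_width: 0.0433
```

```bash
python3 - <<'E'
from p import *
s=env.observe();r=s["tool_rot"];print(s["time_s"],s["position"],np.degrees(np.arctan2(r[1,1],r[0,1])),r[:,2],s["q"])
cv2.imwrite("pics/a3.png",cv2.resize(im[150:300,160:340,::-1],None,fx=4,fy=4,interpolation=cv2.INTER_CUBIC))
E
```

```text
8.1 [0.60248285 0.2147252  0.14747944] 112.92048769035962 [-2.87941016e-03 -9.75219337e-04 -9.99995379e-01] [ 9.04228314e+00  3.45429411e+01  6.63668213e+01 -2.97744365e-02
  7.92619488e+01 -1.03872633e+02]
```

View pics/a3.png

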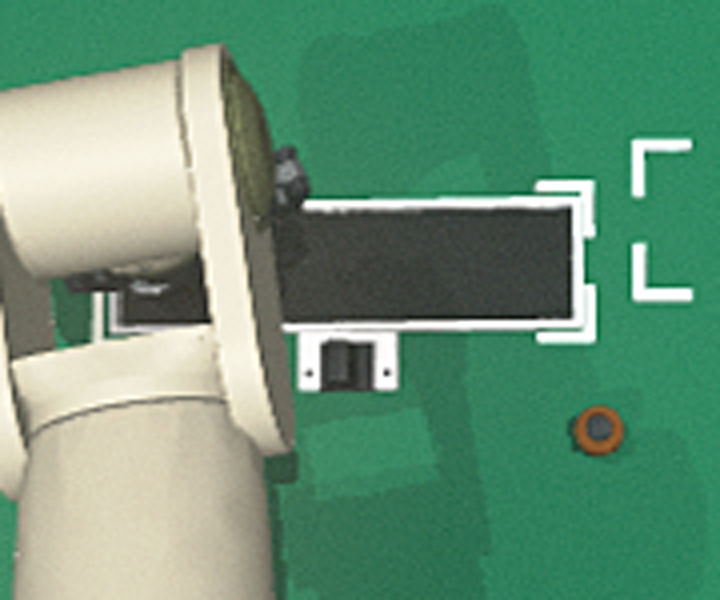

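>>> apply_moves(
  plan=[
    {"tx":0,"ty":0,"tz":0,"rx":0,"ry":0,"rz":0.14,"jaw":-1},
    {"tx":0,"ty":0,"tz":0,"rx":0,"ry":0,"rz":0.28,"jaw":-1},
    {"tx":0,"ty":0,"tz":0,"rx":0,"ry":0,"rz":0.42,"jaw":-1},
    {"tx":0,"ty":0,"tz":0,"rx":0,"ry":0,"rz":0.56,"jaw":-1},
    {"tx":0,"ty":0,"tz":0,"rx":0,"ry":0,"rz":0.7,"jaw":-1},
    {"tx":0,"ty":0,"tz":-10,"rx":0,"ry":0,"rz":0.814,"jaw":-1},
    {"tx":0,"ty":0,"tz":-55,"rx":0,"ry":0,"rz":0.814,"jaw":-1},
    {"tx":0,"ty":0,"tz":-95,"rx":0,"ry":0,"rz":0.814,"jaw":-1},
    {"tx":0,"ty":0,"tz":-108,"rx":0,"ry":0,"rz":0.814,"jaw":-1},
    {"tx":0,"ty":0,"tz":-115,"rx":0,"ry":0,"rz":0.814,"jaw":-1},
    {"tx":0,"ty":0,"tz":-115.5,"rx":0,"ry":0,"rz":0.814,"jaw":-1},
  ],
)

```text
time_s: 9.2
position: [0.6031, 0.2148, 0.0339]
tool_rot: [[-0.35, -0.937, 0.001], [-0.937, 0.35, -0.002], [0.002, -0.002, -1.0]]
ft_force: [0.3, -0.3, -1.2]
grip_width: 0.0434
```

>>> apply_moves(
  plan=[
    {"tx":0,"ty":0,"tz":0,"rx":0,"ry":0,"rz":0,"jaw":0.3},
    {"tx":0,"ty":0,"tz":0,"rx":0,"ry":0,"rz":0,"jaw":0.3},
    {"tx":0,"ty":0,"tz":0,"rx":0,"ry":0,"rz":0,"jaw":0.3},
    {"tx":0,"ty":0,"tz":10,"rx":0,"ry":0,"rz":0,"jaw":0.3},
    {"tx":0,"ty":0,"tz":40,"rx":0,"ry":0,"rz":0,"jaw":0.3},
    {"tx":0,"ty":0,"tz":80,"rx":0,"ry":0,"rz":0,"jaw":0.3},
    {"tx":0,"ty":0,"tz":115,"rx":0,"ry":0,"rz":0,"jaw":0.3},
  ],
)

```text
time_s: 9.9
position: [0.6032, 0.2149, 0.1516]
tool_rot: [[-0.35, -0.937, 0.002], [-0.937, 0.35, -0.002], [0.001, -0.003, -1.0]]
ft_force: [-0.1, 0.2, -0.5]
grip_width: 0.0556
```

>>> apply_moves(
  plan=[
    {"tx":-22,"ty":-40,"tz":0,"rx":0,"ry":0,"rz":-0.14,"jaw":0.5},
    {"tx":-44,"ty":-80,"tz":0,"rx":0,"ry":0,"rz":-0.28,"jaw":0.5},
    {"tx":-66,"ty":-120,"tz":0,"rx":0,"ry":0,"rz":-0.42,"jaw":0.5},
    {"tx":-88,"ty":-160,"tz":0,"rx":0,"ry":0,"rz":-0.56,"jaw":0.5},
    {"tx":-110,"ty":-200,"tz":0,"rx":0,"ry":0,"rz":-0.7,"jaw":0.5},
    {"tx":-132,"ty":-240,"tz":0,"rx":0,"ry":0,"rz":-0.84,"jaw":0.5},
    {"tx":-154,"ty":-280,"tz":0,"rx":0,"ry":0,"rz":-0.9,"jaw":0.5},
    {"tx":-170,"ty":-308,"tz":0,"rx":0,"ry":0,"rz":-0.9,"jaw":0.5},
    {"tx":-175,"ty":-318,"tz":0,"rx":0,"ry":0,"rz":-0.9,"jaw":0.5},
    {"tx":-175,"ty":-318,"tz":0,"rx":0,"ry":0,"rz":-0.9,"jaw":0.5},
  ],
)

```text
time_s: 10.9
position: [0.4281, -0.104, 0.1522]
tool_rot: [[-0.952, -0.305, 0.001], [-0.305, 0.952, -0.003], [0.001, -0.003, -1.0]]
ft_force: [0.4, 1.4, 0.5]
grip_width: 0.064
```

```bash
python3 - <<'E'
from p import *
s=env.observe();r=s["tool_rot"];print(s["time_s"],s["position"],np.degrees(np.arctan2(r[1,1],r[0,1])),r[:,2],s["q"])
cv2.imwrite("pics/a4.png",cv2.resize(im[150:300,170:370,::-1],None,fx=4,fy=4,interpolation=cv2.INTER_CUBIC))
E
```

```text
10.95 [ 0.42852237 -0.10312093  0.15207099] 107.85751405200484 [ 5.26282295e-04 -3.21205253e-03 -9.99994703e-01] [ -28.9030773    15.81113609   98.29813015   -0.16068865   65.77546934
 -136.69476135]
```

View pics/a4.png

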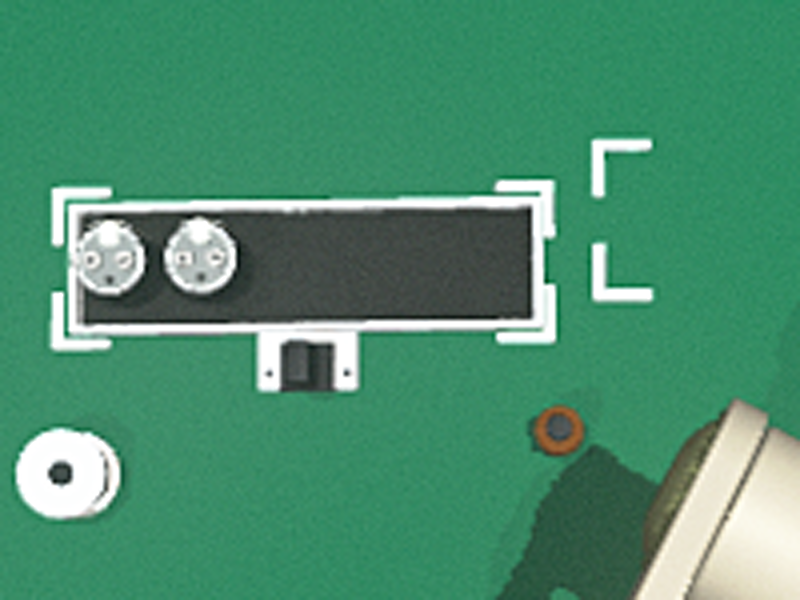

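Caps 1 and 2 both face the far side. Next is cap 3.

>>> apply_moves(
  plan=[
    {"tx":0,"ty":0,"tz":-50,"rx":0,"ry":0,"rz":0,"jaw":0.5},
    {"tx":0,"ty":0,"tz":-98,"rx":0,"ry":0,"rz":0,"jaw":0.5},
    {"tx":0,"ty":0,"tz":-125,"rx":0,"ry":0,"rz":0,"jaw":0.5},
    {"tx":0,"ty":0,"tz":-125,"rx":0,"ry":0,"rz":0,"jaw":0.5},
    {"tx":0,"ty":0,"tz":-125,"rx":0,"ry":0,"rz":0,"jaw":-1},
    {"tx":0,"ty":0,"tz":-125,"rx":0,"ry":0,"rz":0,"jaw":-1},
    {"tx":0,"ty":0,"tz":-125,"rx":0,"ry":0,"rz":0,"jaw":-1},
    {"tx":0,"ty":0,"tz":-125,"rx":0,"ry":0,"rz":0,"jaw":-1},
    {"tx":0,"ty":0,"tz":-125,"rx":0,"ry":0,"rz":0,"jaw":-1},
    {"tx":0,"ty":0,"tz":-100,"rx":0,"ry":0,"rz":0,"jaw":-1},
    {"tx":0,"ty":0,"tz":-52,"rx":0,"ry":0,"rz":0,"jaw":-1},
    {"tx":0,"ty":0,"tz":-5,"rx":0,"ry":0,"rz":0,"jaw":-1},
  ],
)

```text
time_s: 12.15
position: [0.428, -0.1029, 0.149]
tool_rot: [[-0.952, -0.306, -0.0], [-0.306, 0.952, -0.003], [0.001, -0.003, -1.0]]
ft_force: [1.2, -0.6, -2.8]
grip_width: 0.0436
```

>>> apply_moves(
  plan=[
    {"tx":16,"ty":24,"tz":0,"rx":0,"ry":0,"rz":-0.145,"jaw":-1},
    {"tx":32,"ty":48,"tz":0,"rx":0,"ry":0,"rz":-0.29,"jaw":-1},
    {"tx":48,"ty":72,"tz":0,"rx":0,"ry":0,"rz":-0.435,"jaw":-1},
    {"tx":64,"ty":96,"tz":0,"rx":0,"ry":0,"rz":-0.58,"jaw":-1},
    {"tx":80,"ty":120,"tz":0,"rx":0,"ry":0,"rz":-0.725,"jaw":-1},
    {"tx":96,"ty":144,"tz":0,"rx":0,"ry":0,"rz":-0.87,"jaw":-1},
    {"tx":112,"ty":168,"tz":0,"rx":0,"ry":0,"rz":-1.015,"jaw":-1},
    {"tx":128,"ty":192,"tz":0,"rx":0,"ry":0,"rz":-1.16,"jaw":-1},
    {"tx":144,"ty":216,"tz":0,"rx":0,"ry":0,"rz":-1.305,"jaw":-1},
    {"tx":160,"ty":240,"tz":0,"rx":0,"ry":0,"rz":-1.45,"jaw":-1},
    {"tx":170,"ty":256,"tz":0,"rx":0,"ry":0,"rz":-1.595,"jaw":-1},
    {"tx":174,"ty":263,"tz":0,"rx":0,"ry":0,"rz":-1.74,"jaw":-1},
  ],
)

```text
time_s: 13.35
position: [0.6024, 0.1616, 0.1493]
tool_rot: [[-0.137, 0.991, -0.002], [0.991, 0.137, 0.001], [0.001, -0.002, -1.0]]
ft_force: [-0.0, -0.7, -0.7]
grip_width: 0.0432
```

```bash
python3 - <<'E'
from p import *
s=env.observe();r=s["tool_rot"];print(s["time_s"],s["position"],np.degrees(np.arctan2(r[1,1],r[0,1])),r[:,2],s["q"])
cv2.imwrite("pics/a5.png",cv2.resize(im[150:300,170:370,::-1],None,fx=4,fy=4,interpolation=cv2.INTER_CUBIC))
E
```

```text
13.4 [0.60254403 0.16188616 0.14925474] 7.466831757931291 [-0.00220464  0.00108602 -0.99999698] [ 4.15344592e+00  3.29103884e+01  6.91908761e+01  7.27949821e-02
  7.80202229e+01 -3.32849127e+00]
```

View pics/a5.png

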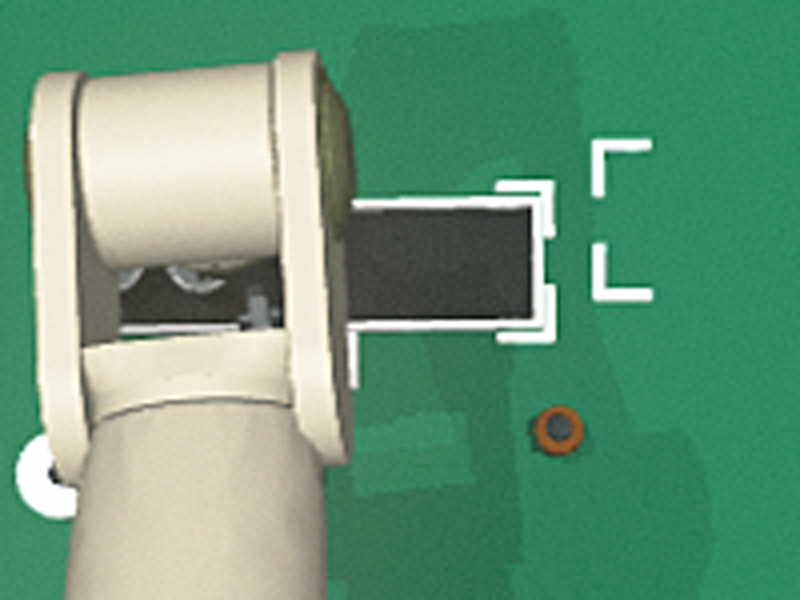

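>>> apply_moves(
  plan=[
    {"tx":0,"ty":-2,"tz":0,"rx":0,"ry":0,"rz":-0.138,"jaw":-1},
    {"tx":0,"ty":-2,"tz":-45,"rx":0,"ry":0,"rz":-0.138,"jaw":-1},
    {"tx":0,"ty":-2,"tz":-90,"rx":0,"ry":0,"rz":-0.138,"jaw":-1},
    {"tx":0,"ty":-2,"tz":-109,"rx":0,"ry":0,"rz":-0.138,"jaw":-1},
    {"tx":0,"ty":-2,"tz":-116.5,"rx":0,"ry":0,"rz":-0.138,"jaw":-1},
    {"tx":0,"ty":-2,"tz":-117,"rx":0,"ry":0,"rz":-0.138,"jaw":-1},
  ],
)

```text
time_s: 14.0
position: [0.6023, 0.1595, 0.0333]
tool_rot: [[0.005, 1.0, -0.002], [1.0, -0.005, 0.001], [0.001, -0.002, -1.0]]
ft_force: [-0.2, -0.1, -1.8]
grip_width: 0.0438
```

>>> apply_moves(
  plan=[
    {"tx":0,"ty":0,"tz":0,"rx":0,"ry":0,"rz":0,"jaw":0.3},
    {"tx":0,"ty":0,"tz":0,"rx":0,"ry":0,"rz":0,"jaw":0.3},
    {"tx":0,"ty":0,"tz":0,"rx":0,"ry":0,"rz":0,"jaw":0.3},
    {"tx":0,"ty":0,"tz":10,"rx":0,"ry":0,"rz":0,"jaw":0.3},
    {"tx":0,"ty":0,"tz":40,"rx":0,"ry":0,"rz":0,"jaw":0.3},
    {"tx":0,"ty":0,"tz":80,"rx":0,"ry":0,"rz":0,"jaw":0.3},
    {"tx":0,"ty":0,"tz":115,"rx":0,"ry":0,"rz":0,"jaw":0.3},
  ],
)

```text
time_s: 14.7
position: [0.6023, 0.1596, 0.1509]
tool_rot: [[0.005, 1.0, -0.001], [1.0, -0.005, 0.001], [0.001, -0.001, -1.0]]
ft_force: [-0.7, 0.5, -1.0]
grip_width: 0.0559
```

>>> apply_moves(
  plan=[
    {"tx":-18,"ty":-40,"tz":0,"rx":0,"ry":0,"rz":0.1,"jaw":0.5},
    {"tx":-36,"ty":-80,"tz":0,"rx":0,"ry":0,"rz":0.2,"jaw":0.5},
    {"tx":-56,"ty":-120,"tz":0,"rx":0,"ry":0,"rz":0.3,"jaw":0.5},
    {"tx":-75,"ty":-162,"tz":0,"rx":0,"ry":0,"rz":0.4,"jaw":0.5},
    {"tx":-95,"ty":-204,"tz":0,"rx":0,"ry":0,"rz":0.5,"jaw":0.5},
    {"tx":-114,"ty":-246,"tz":0,"rx":0,"ry":0,"rz":0.6,"jaw":0.5},
    {"tx":-132,"ty":-286,"tz":0,"rx":0,"ry":0,"rz":0.7,"jaw":0.5},
    {"tx":-150,"ty":-325,"tz":0,"rx":0,"ry":0,"rz":0.747,"jaw":0.5},
    {"tx":-163,"ty":-352,"tz":0,"rx":0,"ry":0,"rz":0.747,"jaw":0.5},
    {"tx":-165,"ty":-357,"tz":0,"rx":0,"ry":0,"rz":0.747,"jaw":0.5},
    {"tx":-165,"ty":-357,"tz":0,"rx":0,"ry":0,"rz":0.747,"jaw":0.5},
  ],
)

```text
time_s: 15.8
position: [0.4373, -0.1979, 0.1515]
tool_rot: [[-0.674, 0.738, -0.001], [0.738, 0.674, 0.0], [0.001, -0.0, -1.0]]
ft_force: [1.1, 0.2, -0.4]
grip_width: 0.0638
```

```bash
python3 - <<'E'
from p import *
s=env.observe();r=s["tool_rot"];print(s["time_s"],s["position"],np.degrees(np.arctan2(r[1,1],r[0,1])),r[:,2],s["q"])
cv2.imwrite("pics/a6.png",cv2.resize(im[150:300,170:370,::-1],None,fx=4,fy=4,interpolation=cv2.INTER_CUBIC))
E
```

```text
15.85 [ 0.43755557 -0.19709591  0.15136006] 42.48776766859083 [-8.12907667e-04  4.05272525e-04 -9.99999587e-01] [-3.84157370e+01  1.95057381e+01  9.26148617e+01 -1.15967161e-02
  6.79303224e+01 -8.08991347e+01]
```

View pics/a6.png

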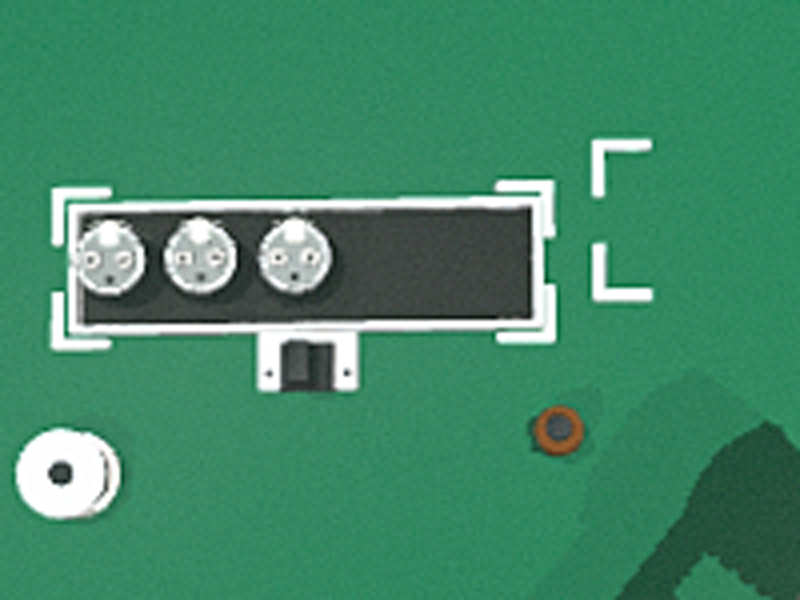

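Three caps stand correctly. Next is cap 4.

>>> apply_moves(
  plan=[
    {"tx":0,"ty":0,"tz":-50,"rx":0,"ry":0,"rz":0,"jaw":0.5},
    {"tx":0,"ty":0,"tz":-98,"rx":0,"ry":0,"rz":0,"jaw":0.5},
    {"tx":0,"ty":0,"tz":-124.5,"rx":0,"ry":0,"rz":0,"jaw":0.5},
    {"tx":0,"ty":0,"tz":-124.5,"rx":0,"ry":0,"rz":0,"jaw":0.5},
    {"tx":0,"ty":0,"tz":-124.5,"rx":0,"ry":0,"rz":0,"jaw":-1},
    {"tx":0,"ty":0,"tz":-124.5,"rx":0,"ry":0,"rz":0,"jaw":-1},
    {"tx":0,"ty":0,"tz":-124.5,"rx":0,"ry":0,"rz":0,"jaw":-1},
    {"tx":0,"ty":0,"tz":-124.5,"rx":0,"ry":0,"rz":0,"jaw":-1},
    {"tx":0,"ty":0,"tz":-124.5,"rx":0,"ry":0,"rz":0,"jaw":-1},
    {"tx":0,"ty":0,"tz":-100,"rx":0,"ry":0,"rz":0,"jaw":-1},
    {"tx":0,"ty":0,"tz":-52,"rx":0,"ry":0,"rz":0,"jaw":-1},
    {"tx":0,"ty":0,"tz":-5,"rx":0,"ry":0,"rz":0,"jaw":-1},
  ],
)

```text
time_s: 17.05
position: [0.4371, -0.1968, 0.1483]
tool_rot: [[-0.675, 0.738, -0.001], [0.738, 0.675, 0.001], [0.002, -0.001, -1.0]]
ft_force: [0.7, -0.7, -1.2]
grip_width: 0.0432
```

>>> apply_moves(
  plan=[
    {"tx":15,"ty":27,"tz":0,"rx":0,"ry":0,"rz":-0.08,"jaw":-1},
    {"tx":35,"ty":62,"tz":0,"rx":0,"ry":0,"rz":-0.16,"jaw":-1},
    {"tx":55,"ty":100,"tz":0,"rx":0,"ry":0,"rz":-0.24,"jaw":-1},
    {"tx":75,"ty":138,"tz":0,"rx":0,"ry":0,"rz":-0.32,"jaw":-1},
    {"tx":95,"ty":176,"tz":0,"rx":0,"ry":0,"rz":-0.4,"jaw":-1},
    {"tx":115,"ty":212,"tz":0,"rx":0,"ry":0,"rz":-0.5,"jaw":-1},
    {"tx":132,"ty":242,"tz":0,"rx":0,"ry":0,"rz":-0.6,"jaw":-1},
    {"tx":147,"ty":270,"tz":0,"rx":0,"ry":0,"rz":-0.7,"jaw":-1},
    {"tx":160,"ty":292,"tz":0,"rx":0,"ry":0,"rz":-0.749,"jaw":-1},
    {"tx":165,"ty":301,"tz":0,"rx":0,"ry":0,"rz":-0.749,"jaw":-1},
    {"tx":165,"ty":302,"tz":0,"rx":0,"ry":0,"rz":-0.749,"jaw":-1},
  ],
)

```text
time_s: 18.15
position: [0.6021, 0.1058, 0.1484]
tool_rot: [[0.005, 1.0, -0.0], [1.0, -0.005, 0.001], [0.001, -0.0, -1.0]]
ft_force: [0.4, -0.4, -1.3]
grip_width: 0.0433
```

```bash
python3 - <<'E'
from p import *
s=env.observe();r=s["tool_rot"];print(s["time_s"],s["position"],np.degrees(np.arctan2(r[1,1],r[0,1])),r[:,2],s["q"])
cv2.imwrite("pics/a7.png",cv2.resize(im[150:300,170:370,::-1],None,fx=4,fy=4,interpolation=cv2.INTER_CUBIC))
E
```

```text
18.2 [0.60177286 0.10504711 0.14834044] -0.34220450631341204 [-7.69338417e-04  1.27247310e-03 -9.99998894e-01] [-1.21880395e+00  3.16857943e+01  7.16794367e+01  7.39423001e-02
  7.66804003e+01 -8.93634906e-01]
```

View pics/a7.png

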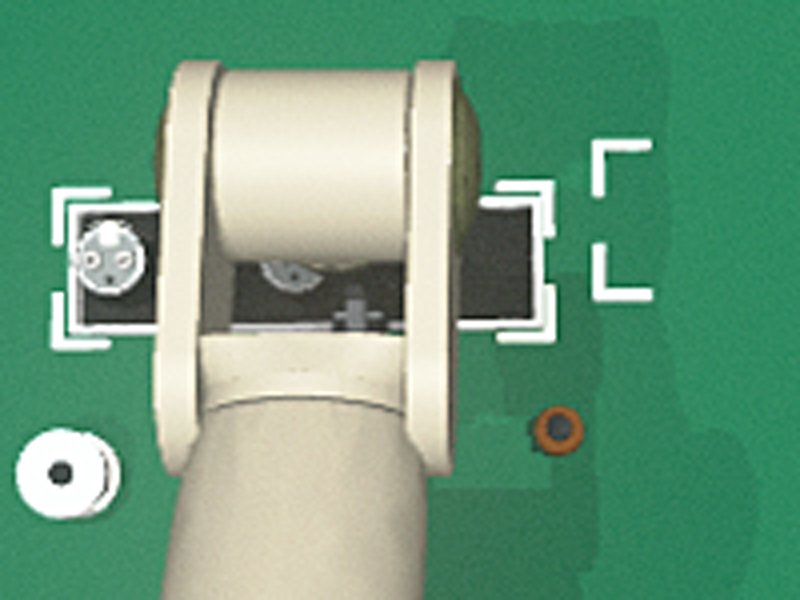

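>>> apply_moves(
  plan=[
    {"tx":0,"ty":0,"tz":-45,"rx":0,"ry":0,"rz":0,"jaw":-1},
    {"tx":0,"ty":0,"tz":-90,"rx":0,"ry":0,"rz":0,"jaw":-1},
    {"tx":0,"ty":0,"tz":-108,"rx":0,"ry":0,"rz":0,"jaw":-1},
    {"tx":0,"ty":0,"tz":-115.5,"rx":0,"ry":0,"rz":0,"jaw":-1},
    {"tx":0,"ty":0,"tz":-116,"rx":0,"ry":0,"rz":0,"jaw":-1},
  ],
)

```text
time_s: 18.7
position: [0.6013, 0.1038, 0.0333]
tool_rot: [[0.006, 1.0, -0.001], [1.0, -0.006, 0.001], [0.001, -0.001, -1.0]]
ft_force: [-0.1, 0.3, -1.1]
grip_width: 0.0434
```

>>> apply_moves(
  plan=[
    {"tx":0,"ty":0,"tz":0,"rx":0,"ry":0,"rz":0,"jaw":0.3},
    {"tx":0,"ty":0,"tz":0,"rx":0,"ry":0,"rz":0,"jaw":0.3},
    {"tx":0,"ty":0,"tz":0,"rx":0,"ry":0,"rz":0,"jaw":0.3},
    {"tx":0,"ty":0,"tz":10,"rx":0,"ry":0,"rz":0,"jaw":0.3},
    {"tx":0,"ty":0,"tz":40,"rx":0,"ry":0,"rz":0,"jaw":0.3},
    {"tx":0,"ty":0,"tz":80,"rx":0,"ry":0,"rz":0,"jaw":0.3},
    {"tx":0,"ty":0,"tz":115,"rx":0,"ry":0,"rz":0,"jaw":0.3},
  ],
)

```text
time_s: 19.4
position: [0.6013, 0.1038, 0.151]
tool_rot: [[0.006, 1.0, 0.0], [1.0, -0.006, 0.001], [0.001, 0.0, -1.0]]
ft_force: [0.6, -0.0, -0.7]
grip_width: 0.0554
```

>>> apply_moves(
  plan=[
    {"tx":-11,"ty":-40,"tz":0,"rx":0,"ry":0,"rz":-0.14,"jaw":0.5},
    {"tx":-22,"ty":-80,"tz":0,"rx":0,"ry":0,"rz":-0.28,"jaw":0.5},
    {"tx":-33,"ty":-124,"tz":0,"rx":0,"ry":0,"rz":-0.42,"jaw":0.5},
    {"tx":-45,"ty":-168,"tz":0,"rx":0,"ry":0,"rz":-0.56,"jaw":0.5},
    {"tx":-57,"ty":-212,"tz":0,"rx":0,"ry":0,"rz":-0.7,"jaw":0.5},
    {"tx":-69,"ty":-256,"tz":0,"rx":0,"ry":0,"rz":-0.84,"jaw":0.5},
    {"tx":-81,"ty":-300,"tz":0,"rx":0,"ry":0,"rz":-0.98,"jaw":0.5},
    {"tx":-92,"ty":-340,"tz":0,"rx":0,"ry":0,"rz":-1.12,"jaw":0.5},
    {"tx":-102,"ty":-380,"tz":0,"rx":0,"ry":0,"rz":-1.25,"jaw":0.5},
    {"tx":-108.5,"ty":-404,"tz":0,"rx":0,"ry":0,"rz":-1.304,"jaw":0.5},
    {"tx":-108.5,"ty":-404,"tz":0,"rx":0,"ry":0,"rz":-1.304,"jaw":0.5},
    {"tx":-108.5,"ty":-404,"tz":0,"rx":0,"ry":0,"rz":-1.304,"jaw":0.5},
  ],
)

```text
time_s: 20.6
position: [0.4927, -0.3002, 0.1514]
tool_rot: [[0.966, 0.258, 0.001], [0.258, -0.966, 0.0], [0.001, 0.0, -1.0]]
ft_force: [0.1, 0.5, -0.4]
grip_width: 0.0641
```

```bash
python3 - <<'E'
from p import *
s=env.observe();r=s["tool_rot"];print(s["time_s"],s["position"],np.degrees(np.arctan2(r[1,1],r[0,1])),r[:,2],s["q"])
cv2.imwrite("pics/a8.png",cv2.resize(im[150:300,170:370,::-1],None,fx=4,fy=4,interpolation=cv2.INTER_CUBIC))
E
```

```text
20.65 [ 0.49293642 -0.29950971  0.15139521] -75.0072536592754 [ 1.20011503e-03  1.01907046e-04 -9.99999275e-01] [-4.30604572e+01  2.82988217e+01  7.74068578e+01  5.32126922e-02
  7.42480741e+01  3.19323641e+01]
```

View pics/a8.png

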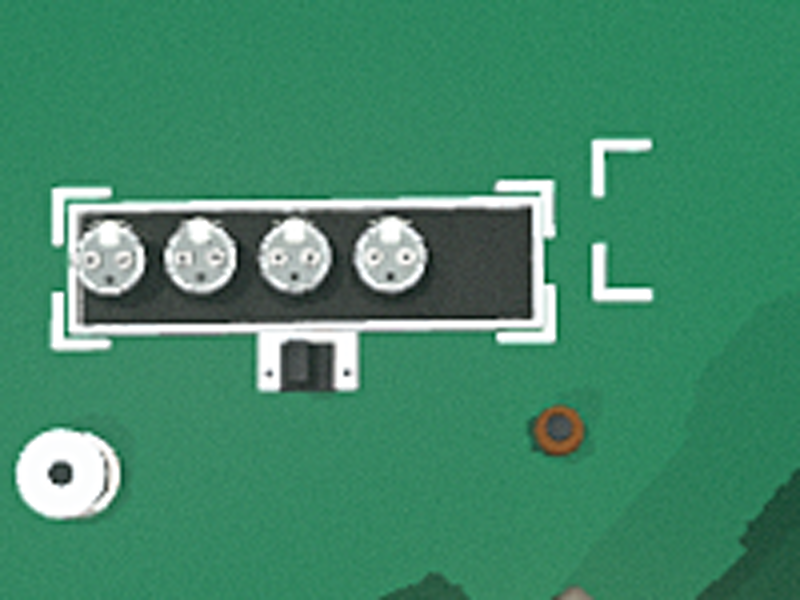

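Four caps are in place. Next is cap 5.

>>> apply_moves(
  plan=[
    {"tx":0,"ty":-1,"tz":-50,"rx":0,"ry":0,"rz":0,"jaw":0.5},
    {"tx":0,"ty":-1,"tz":-98,"rx":0,"ry":0,"rz":0,"jaw":0.5},
    {"tx":0,"ty":-1,"tz":-124.5,"rx":0,"ry":0,"rz":0,"jaw":0.5},
    {"tx":0,"ty":-1,"tz":-124.5,"rx":0,"ry":0,"rz":0,"jaw":0.5},
    {"tx":0,"ty":-1,"tz":-124.5,"rx":0,"ry":0,"rz":0,"jaw":-1},
    {"tx":0,"ty":-1,"tz":-124.5,"rx":0,"ry":0,"rz":0,"jaw":-1},
    {"tx":0,"ty":-1,"tz":-124.5,"rx":0,"ry":0,"rz":0,"jaw":-1},
    {"tx":0,"ty":-1,"tz":-124.5,"rx":0,"ry":0,"rz":0,"jaw":-1},
    {"tx":0,"ty":-1,"tz":-124.5,"rx":0,"ry":0,"rz":0,"jaw":-1},
    {"tx":0,"ty":0,"tz":-100,"rx":0,"ry":0,"rz":0,"jaw":-1},
    {"tx":0,"ty":0,"tz":-52,"rx":0,"ry":0,"rz":0,"jaw":-1},
    {"tx":0,"ty":0,"tz":-5,"rx":0,"ry":0,"rz":0,"jaw":-1},
  ],
)

```text
time_s: 21.85
position: [0.4926, -0.2992, 0.1483]
tool_rot: [[0.966, 0.259, 0.001], [0.259, -0.966, 0.0], [0.001, -0.0, -1.0]]
ft_force: [0.9, -0.7, -1.1]
grip_width: 0.0437
```

>>> apply_moves(
  plan=[
    {"tx":7,"ty":22,"tz":0,"rx":0,"ry":0,"rz":0.12,"jaw":-1},
    {"tx":17,"ty":55,"tz":0,"rx":0,"ry":0,"rz":0.26,"jaw":-1},
    {"tx":28,"ty":91,"tz":0,"rx":0,"ry":0,"rz":0.4,"jaw":-1},
    {"tx":40,"ty":129,"tz":0,"rx":0,"ry":0,"rz":0.54,"jaw":-1},
    {"tx":52,"ty":167,"tz":0,"rx":0,"ry":0,"rz":0.68,"jaw":-1},
    {"tx":64,"ty":205,"tz":0,"rx":0,"ry":0,"rz":0.82,"jaw":-1},
    {"tx":76,"ty":243,"tz":0,"rx":0,"ry":0,"rz":0.96,"jaw":-1},
    {"tx":88,"ty":280,"tz":0,"rx":0,"ry":0,"rz":1.1,"jaw":-1},
    {"tx":100,"ty":317,"tz":0,"rx":0,"ry":0,"rz":1.22,"jaw":-1},
    {"tx":107,"ty":340,"tz":0,"rx":0,"ry":0,"rz":1.302,"jaw":-1},
    {"tx":109.5,"ty":349,"tz":0,"rx":0,"ry":0,"rz":1.302,"jaw":-1},
    {"tx":109.5,"ty":349,"tz":0,"rx":0,"ry":0,"rz":1.302,"jaw":-1},
  ],
)

```text
time_s: 23.05
position: [0.6021, 0.0505, 0.1486]
tool_rot: [[0.007, 1.0, 0.0], [1.0, -0.007, 0.001], [0.001, 0.0, -1.0]]
ft_force: [0.1, 0.4, -0.9]
grip_width: 0.0434
```

```bash
python3 - <<'E'
from p import *
s=env.observe();r=s["tool_rot"];print(s["time_s"],s["position"],np.degrees(np.arctan2(r[1,1],r[0,1])),r[:,2],s["q"])
cv2.imwrite("pics/a9.png",cv2.resize(im[150:300,170:370,::-1],None,fx=4,fy=4,interpolation=cv2.INTER_CUBIC))
E
```

```text
23.1 [0.60191074 0.04947914 0.14856536] -0.4735080437414967 [-8.34142513e-05  4.40254063e-04 -9.99999900e-01] [-6.53006665e+00  3.10089894e+01  7.29127890e+01  2.52586922e-02
  7.60858399e+01 -6.06263305e+00]
```

View pics/a9.png

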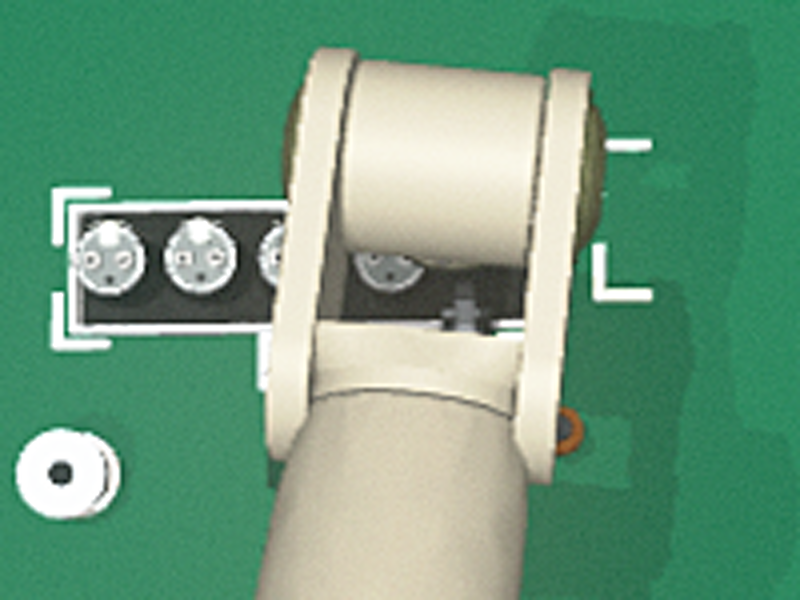

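>>> apply_moves(
  plan=[
    {"tx":0,"ty":0,"tz":-45,"rx":0,"ry":0,"rz":0,"jaw":-1},
    {"tx":0,"ty":0,"tz":-90,"rx":0,"ry":0,"rz":0,"jaw":-1},
    {"tx":0,"ty":0,"tz":-108,"rx":0,"ry":0,"rz":0,"jaw":-1},
    {"tx":0,"ty":0,"tz":-115.5,"rx":0,"ry":0,"rz":0,"jaw":-1},
    {"tx":0,"ty":0,"tz":-116,"rx":0,"ry":0,"rz":0,"jaw":-1},
  ],
)

```text
time_s: 23.6
position: [0.6017, 0.048, 0.0336]
tool_rot: [[0.011, 1.0, 0.0], [1.0, -0.011, -0.0], [0.0, 0.0, -1.0]]
ft_force: [0.7, -0.2, -1.1]
grip_width: 0.0433
```

>>> apply_moves(
  plan=[
    {"tx":0,"ty":0,"tz":0,"rx":0,"ry":0,"rz":0,"jaw":0.3},
    {"tx":0,"ty":0,"tz":0,"rx":0,"ry":0,"rz":0,"jaw":0.3},
    {"tx":0,"ty":0,"tz":0,"rx":0,"ry":0,"rz":0,"jaw":0.3},
    {"tx":0,"ty":0,"tz":10,"rx":0,"ry":0,"rz":0,"jaw":0.3},
    {"tx":0,"ty":0,"tz":40,"rx":0,"ry":0,"rz":0,"jaw":0.3},
    {"tx":0,"ty":0,"tz":80,"rx":0,"ry":0,"rz":0,"jaw":0.3},
    {"tx":-10,"ty":0,"tz":115,"rx":0,"ry":0,"rz":0,"jaw":0.3},
    {"tx":-60,"ty":0,"tz":115,"rx":0,"ry":0,"rz":0,"jaw":0.3},
    {"tx":-110,"ty":-40,"tz":115,"rx":0,"ry":0,"rz":0,"jaw":0.3},
    {"tx":-140,"ty":-80,"tz":115,"rx":0,"ry":0,"rz":0.1,"jaw":0.3},
    {"tx":-160,"ty":-120,"tz":115,"rx":0,"ry":0,"rz":0.2,"jaw":0.3},
  ],
)

```text
time_s: 24.7
position: [0.4439, -0.0651, 0.1496]
tool_rot: [[-0.194, 0.981, 0.001], [0.981, 0.194, -0.0], [-0.001, 0.001, -1.0]]
ft_force: [0.7, -0.9, 0.7]
grip_width: 0.0557
```

```bash
python3 - <<'E'
from p import *
s=env.observe();r=s["tool_rot"];print(s["time_s"],s["position"],np.degrees(np.arctan2(r[1,1],r[0,1])),r[:,2],s["q"])
cv2.imwrite("pics/b0.png",cv2.resize(im[150:300,170:370,::-1],None,fx=4,fy=4,interpolation=cv2.INTER_CUBIC))
d=env.get_image("side")
cv2.imwrite("pics/b0s.png",cv2.resize(d["image"][130:330,220:470,::-1],None,fx=3,fy=3,interpolation=cv2.INTER_CUBIC))
cv2.imwrite("pics/b0btn.png",cv2.resize(d["image"][360:440,360:460,::-1],None,fx=6,fy=6,interpolation=cv2.INTER_CUBIC))
E
```

```text
24.75 [ 0.44184482 -0.07078464  0.14946711] 11.439420539206672 [-6.35506204e-04 -2.45535745e-03 -9.99996784e-01] [-24.23952821  16.66500313  97.51952481  -0.15703849  65.79099697
 -35.61465562]
```

View pics/b0.png

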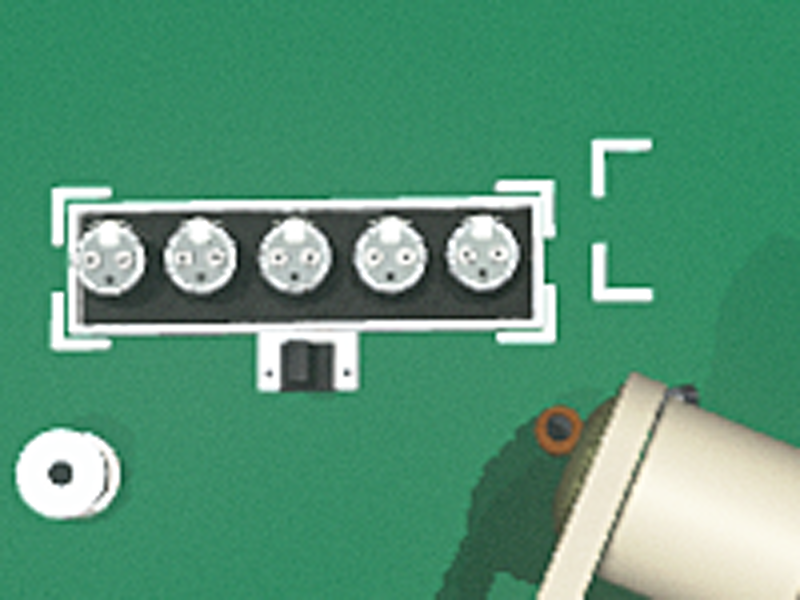

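View pics/b0s.png

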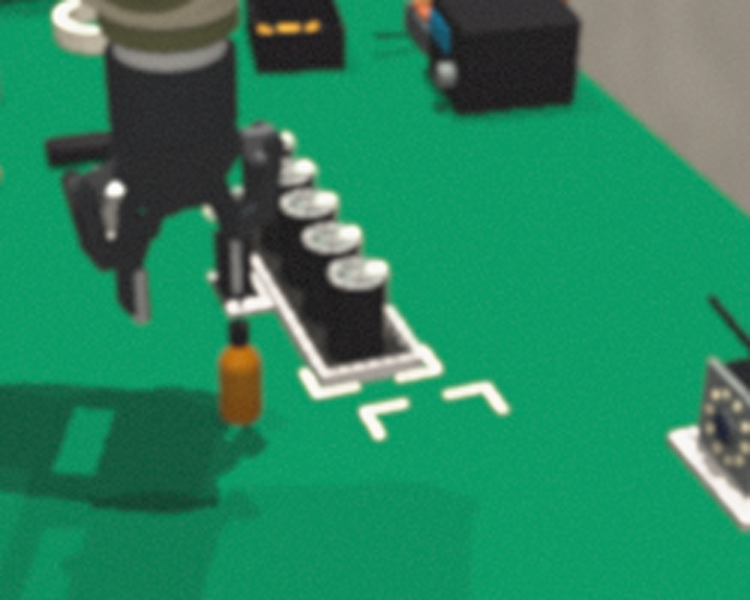

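View pics/b0btn.png

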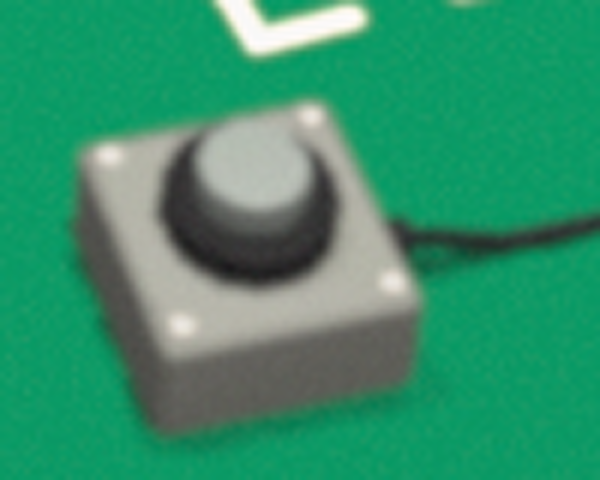

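```bash
python3 - <<'E'
from p import *
s=env.get_image("side")
o1,r1=ray(d,482.6,238.1); o2,r2=ray(s,401.8,386.6)
A=np.stack([r1,-r2],1); t=np.linalg.lstsq(A,o2-o1,rcond=None)[0]
print("btn",f(o1+r1*t[0]),f(o2+r2*t[1]))
Q=lambda x,y,z:onz(d,170+(x+.5)/4-.5,150+(y+.5)/4-.5,z)
print("plate",f(Q(258,389,.002)),f(Q(357,389,.002)),"grip top",f(Q(283,342,.06)),f(Q(309,389,.06)))
print("flux",f(Q(558,425,.078)))
E
```

```text
btn [ 532.7 -406.2   56.4] [ 534.8 -407.    56.8]
plate [527.2 190.8   2. ] [525.9 129.9   2. ] grip top [551.3 167.4  60. ] [523.2 152.4  60. ]
flux [498.2   5.8  78. ]
```

>>> apply_moves(
  plan=[
    {"tx":8,"ty":20,"tz":0,"rx":0,"ry":0,"rz":0.14,"jaw":0.2},
    {"tx":18,"ty":44,"tz":0,"rx":0,"ry":0,"rz":0.28,"jaw":0},
    {"tx":28,"ty":70,"tz":0,"rx":0,"ry":0,"rz":0.42,"jaw":0},
    {"tx":40,"ty":96,"tz":0,"rx":0,"ry":0,"rz":0.56,"jaw":0},
    {"tx":52,"ty":122,"tz":0,"rx":0,"ry":0,"rz":0.7,"jaw":0},
    {"tx":64,"ty":150,"tz":0,"rx":0,"ry":0,"rz":0.84,"jaw":0},
    {"tx":76,"ty":178,"tz":0,"rx":0,"ry":0,"rz":0.98,"jaw":0},
    {"tx":86,"ty":204,"tz":0,"rx":0,"ry":0,"rz":1.12,"jaw":0},
    {"tx":94,"ty":222,"tz":0,"rx":0,"ry":0,"rz":1.25,"jaw":0},
    {"tx":97,"ty":231,"tz":0,"rx":0,"ry":0,"rz":1.365,"jaw":0},
    {"tx":97,"ty":231,"tz":0,"rx":0,"ry":0,"rz":1.365,"jaw":0},
    {"tx":97,"ty":231,"tz":0,"rx":0,"ry":0,"rz":1.365,"jaw":0},
  ],
)

```text
time_s: 26.1
position: [0.5425, 0.1662, 0.1494]
tool_rot: [[-1.0, 0.022, 0.0], [0.022, 1.0, 0.001], [-0.0, 0.001, -1.0]]
ft_force: [-0.0, -0.4, 0.0]
grip_width: 0.0427
```

```bash
python3 - <<'E'
from p import *
s=env.observe();r=s["tool_rot"];print(s["time_s"],s["position"],np.degrees(np.arctan2(r[1,1],r[0,1])),r[:,2],s["grip_width"])
a=cv2.resize(im[170:300,170:340,::-1],(400,306),interpolation=cv2.INTER_CUBIC)
d=env.get_image("side")
b=cv2.resize(d["image"][130:283,220:420,::-1],(400,306),interpolation=cv2.INTER_CUBIC)
cv2.imwrite("pics/b1.png",np.hstack([a,b]))
E
```

```text
26.15 [0.54254067 0.16562973 0.14948753] 88.71688782850727 [ 4.68009613e-04  1.28317490e-03 -9.99999067e-01] 0.04284579337085842
```

View pics/b1.png

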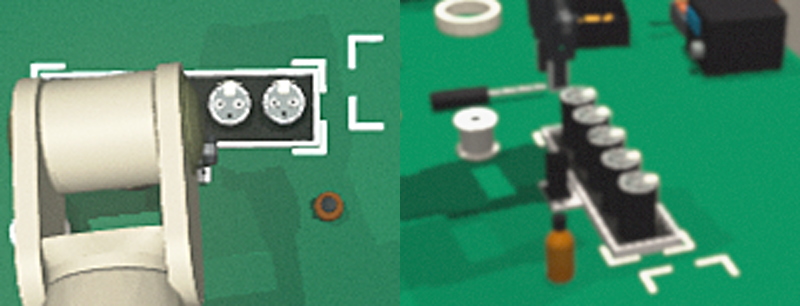

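>>> apply_moves(
  plan=[
    {"tx":-3,"ty":-5.6,"tz":0,"rx":0,"ry":0,"rz":0.016,"jaw":0},
    {"tx":-3,"ty":-5.6,"tz":-40,"rx":0,"ry":0,"rz":0.016,"jaw":0},
    {"tx":-3,"ty":-5.6,"tz":-70,"rx":0,"ry":0,"rz":0.016,"jaw":0},
    {"tx":-3,"ty":-5.6,"tz":-95,"rx":0,"ry":0,"rz":0.016,"jaw":0},
    {"tx":-3,"ty":-5.6,"tz":-115,"rx":0,"ry":0,"rz":0.016,"jaw":0},
    {"tx":-3,"ty":-5.6,"tz":-125,"rx":0,"ry":0,"rz":0.016,"jaw":0},
    {"tx":-3,"ty":-5.6,"tz":-128,"rx":0,"ry":0,"rz":0.016,"jaw":0},
    {"tx":-3,"ty":-5.6,"tz":-128,"rx":0,"ry":0,"rz":0.016,"jaw":0},
  ],
)

```text
time_s: 27.0
position: [0.5398, 0.1595, 0.022]
tool_rot: [[-1.0, 0.007, 0.001], [0.007, 1.0, 0.001], [-0.001, 0.001, -1.0]]
ft_force: [0.4, 0.3, 0.7]
grip_width: 0.0426
```

```bash
python3 - <<'E'
from p import *
s=env.observe();r=s["tool_rot"];print(s["time_s"],s["position"],np.degrees(np.arctan2(r[1,1],r[0,1])),r[:,2],s["grip_width"],s["ft_force"])
d=env.get_image("side")
b=cv2.resize(d["image"][140:290,220:420,::-1],(800,600),interpolation=cv2.INTER_CUBIC)
cv2.imwrite("pics/b2.png",b)
E
```

```text
27.05 [0.53999991 0.15958145 0.02234914] 89.61817342879105 [ 0.00178473  0.00141836 -0.9999974 ] 0.0428152185616024 [ 0.04523567 -0.15361928  0.44872198]
```

View pics/b2.png

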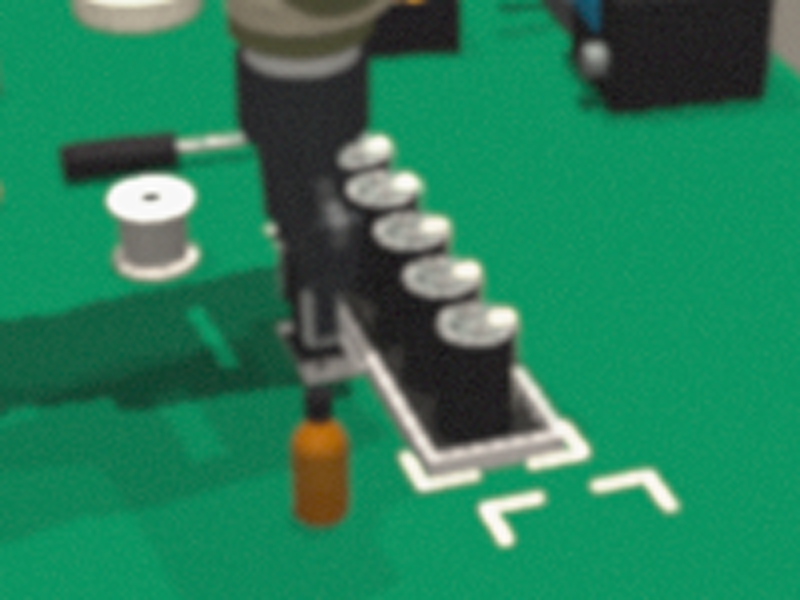

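The fingers straddle the grip plate, so I'll close on it.

>>> apply_moves(
  plan=[
    {"tx":0,"ty":0,"tz":0,"rx":0,"ry":0,"rz":0,"jaw":-0.4},
    {"tx":0,"ty":0,"tz":0,"rx":0,"ry":0,"rz":0,"jaw":-0.6},
    {"tx":0,"ty":0,"tz":0,"rx":0,"ry":0,"rz":0,"jaw":-1},
    {"tx":0,"ty":0,"tz":0,"rx":0,"ry":0,"rz":0,"jaw":-1},
    {"tx":0,"ty":0,"tz":0,"rx":0,"ry":0,"rz":0,"jaw":-1},
    {"tx":0,"ty":0,"tz":0,"rx":0,"ry":0,"rz":0,"jaw":-1},
  ],
  grip_force=40,
)

```text
time_s: 27.7
position: [0.5405, 0.1598, 0.0233]
tool_rot: [[-1.0, 0.006, 0.004], [0.006, 1.0, 0.002], [-0.004, 0.002, -1.0]]
ft_force: [-1.1, 1.2, 6.1]
grip_width: 0.0135
```

>>> apply_moves(
  plan=[
    {"tx":1.5,"ty":-2,"tz":-0.5,"rx":0,"ry":0,"rz":0,"jaw":-1},
    {"tx":4,"ty":-6,"tz":-0.5,"rx":0,"ry":0,"rz":0,"jaw":-1},
    {"tx":8,"ty":-13,"tz":-0.5,"rx":0,"ry":0,"rz":0,"jaw":-1},
    {"tx":12,"ty":-22,"tz":-0.5,"rx":0,"ry":0,"rz":0,"jaw":-1},
    {"tx":16,"ty":-33,"tz":-0.5,"rx":0,"ry":0,"rz":0,"jaw":-1},
    {"tx":19,"ty":-45,"tz":-0.5,"rx":0,"ry":0,"rz":0,"jaw":-1},
    {"tx":22,"ty":-57,"tz":-0.5,"rx":0,"ry":0,"rz":0,"jaw":-1},
    {"tx":24,"ty":-70,"tz":-0.5,"rx":0,"ry":0,"rz":0,"jaw":-1},
    {"tx":24.5,"ty":-82,"tz":-0.5,"rx":0,"ry":0,"rz":0,"jaw":-1},
    {"tx":24.5,"ty":-92,"tz":-0.5,"rx":0,"ry":0,"rz":0,"jaw":-1},
    {"tx":24.5,"ty":-98,"tz":-0.5,"rx":0,"ry":0,"rz":0,"jaw":-1},
    {"tx":24.5,"ty":-100,"tz":-0.5,"rx":0,"ry":0,"rz":0,"jaw":-1},
  ],
)

```text
time_s: 28.9
position: [0.5652, 0.0602, 0.0233]
tool_rot: [[-1.0, 0.006, 0.005], [0.006, 1.0, 0.003], [-0.005, 0.003, -1.0]]
ft_force: [-0.3, 7.9, 4.3]
grip_width: 0.0136
```

```bash
python3 - <<'E'
from p import *
s=env.observe();r=s["tool_rot"];print(s["time_s"],s["position"],np.degrees(np.arctan2(r[1,1],r[0,1])),r[:,2],s["grip_width"],s["ft_force"])
a=cv2.resize(im[150:300,200:400,::-1],(400,300),interpolation=cv2.INTER_CUBIC)
d=env.get_image("side")
b=cv2.resize(d["image"][140:290,220:420,::-1],(400,300),interpolation=cv2.INTER_CUBIC)
cv2.imwrite("pics/b3.png",np.hstack([a,b]))
E
```

```text
28.95 [0.56520874 0.06006303 0.02332679] 89.67504888121523 [ 0.0046669   0.00227651 -0.99998652] 0.013575195306771355 [0.12012971 3.25481642 4.96875386]
```

View pics/b3.png

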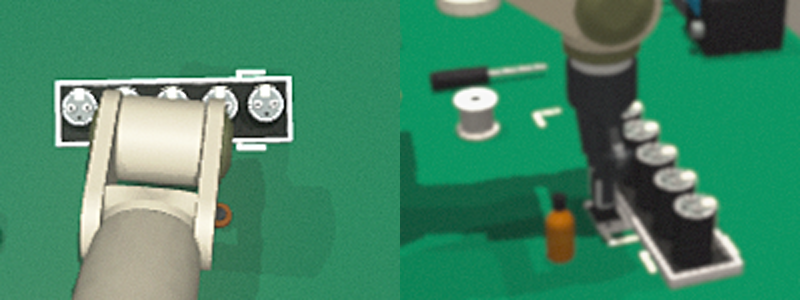

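The slide is going cleanly, the caps are upright and the flux bottle is clear. I'll continue.

>>> apply_moves(
  plan=[
    {"tx":0,"ty":-2,"tz":0,"rx":0,"ry":0,"rz":0,"jaw":-1},
    {"tx":0,"ty":-6,"tz":0,"rx":0,"ry":0,"rz":0,"jaw":-1},
    {"tx":0,"ty":-13,"tz":0,"rx":0,"ry":0,"rz":0,"jaw":-1},
    {"tx":0,"ty":-22,"tz":0,"rx":0,"ry":0,"rz":0,"jaw":-1},
    {"tx":0,"ty":-33,"tz":0,"rx":0,"ry":0,"rz":0,"jaw":-1},
    {"tx":0,"ty":-46,"tz":0,"rx":0,"ry":0,"rz":0,"jaw":-1},
    {"tx":0,"ty":-60,"tz":0,"rx":0,"ry":0,"rz":0,"jaw":-1},
    {"tx":0,"ty":-74,"tz":0,"rx":0,"ry":0,"rz":0,"jaw":-1},
    {"tx":0,"ty":-88,"tz":0,"rx":0,"ry":0,"rz":0,"jaw":-1},
    {"tx":0,"ty":-102,"tz":0,"rx":0,"ry":0,"rz":0,"jaw":-1},
    {"tx":0,"ty":-114,"tz":0,"rx":0,"ry":0,"rz":0,"jaw":-1},
    {"tx":0,"ty":-122,"tz":0,"rx":0,"ry":0,"rz":0,"jaw":-1},
  ],
)

```text
time_s: 30.2
position: [0.565, -0.062, 0.0233]
tool_rot: [[-1.0, 0.005, 0.004], [0.005, 1.0, 0.003], [-0.004, 0.003, -1.0]]
ft_force: [0.5, 6.9, 3.3]
grip_width: 0.0137
```

>>> apply_moves(
  plan=[
    {"tx":0,"ty":-5,"tz":0,"rx":0,"ry":0,"rz":0,"jaw":-1},
    {"tx":0,"ty":-11,"tz":0,"rx":0,"ry":0,"rz":0,"jaw":-1},
    {"tx":0,"ty":-20,"tz":0,"rx":0,"ry":0,"rz":0,"jaw":-1},
    {"tx":0,"ty":-31,"tz":0,"rx":0,"ry":0,"rz":0,"jaw":-1},
    {"tx":0,"ty":-44,"tz":0,"rx":0,"ry":0,"rz":0,"jaw":-1},
    {"tx":0,"ty":-58,"tz":0,"rx":0,"ry":0,"rz":0,"jaw":-1},
    {"tx":0,"ty":-72,"tz":0,"rx":0,"ry":0,"rz":0,"jaw":-1},
    {"tx":0,"ty":-86,"tz":0,"rx":0,"ry":0,"rz":0,"jaw":-1},
    {"tx":0,"ty":-98,"tz":0,"rx":0,"ry":0,"rz":0,"jaw":-1},
    {"tx":0,"ty":-107,"tz":0,"rx":0,"ry":0,"rz":0,"jaw":-1},
    {"tx":0,"ty":-111,"tz":0,"rx":0,"ry":0,"rz":0,"jaw":-1},
    {"tx":0,"ty":-111,"tz":0,"rx":0,"ry":0,"rz":0,"jaw":-1},
  ],
)

```text
time_s: 31.4
position: [0.5648, -0.1734, 0.0233]
tool_rot: [[-1.0, 0.005, 0.004], [0.005, 1.0, 0.002], [-0.004, 0.002, -1.0]]
ft_force: [-1.3, -0.6, 1.9]
grip_width: 0.0133
```

```bash
python3 - <<'E'
from p import *
s=env.observe();r=s["tool_rot"];print(s["time_s"],s["position"],np.degrees(np.arctan2(r[1,1],r[0,1])),r[:,2],s["grip_width"],s["ft_force"])
a=cv2.resize(im[150:300,300:500,::-1],(400,300),interpolation=cv2.INTER_CUBIC)
d=env.get_image("side")
b=cv2.resize(d["image"][180:420,220:540,::-1],(400,300),interpolation=cv2.INTER_CUBIC)
cv2.imwrite("pics/b4.png",np.hstack([a,b]))
E
```

```text
31.45 [ 0.56481426 -0.17338442  0.02331444] 89.70579535319095 [ 0.00375514  0.00169715 -0.99999151] 0.013190111983302664 [-1.43799979 -2.6045155   2.14111567]
```

View pics/b4.png

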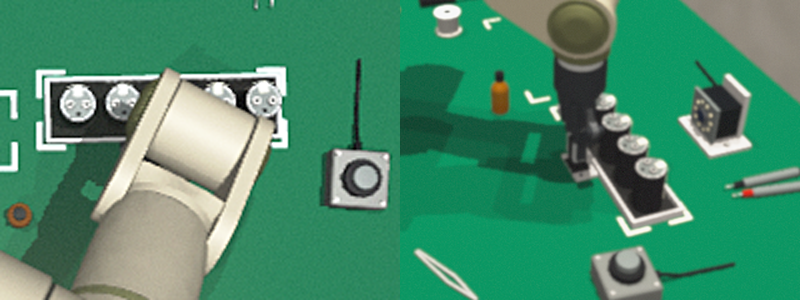

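The carrier lies in the reading mark with its caps facing the reader. I'll release it and go to the button.

>>> apply_moves(
  plan=[
    {"tx":0,"ty":0,"tz":0,"rx":0,"ry":0,"rz":0,"jaw":-0.3},
    {"tx":0,"ty":0,"tz":0,"rx":0,"ry":0,"rz":0,"jaw":0},
    {"tx":0,"ty":0,"tz":0,"rx":0,"ry":0,"rz":0,"jaw":0},
    {"tx":0,"ty":0,"tz":10,"rx":0,"ry":0,"rz":0,"jaw":0},
    {"tx":0,"ty":0,"tz":40,"rx":0,"ry":0,"rz":0,"jaw":0},
    {"tx":0,"ty":0,"tz":80,"rx":0,"ry":0,"rz":0,"jaw":0},
    {"tx":-3,"ty":-10,"tz":100,"rx":0,"ry":0,"rz":0,"jaw":-0.5},
    {"tx":-10,"ty":-55,"tz":100,"rx":0,"ry":0,"rz":0,"jaw":-1},
    {"tx":-20,"ty":-100,"tz":100,"rx":0,"ry":0,"rz":0,"jaw":-1},
    {"tx":-28,"ty":-145,"tz":95,"rx":0,"ry":0,"rz":0,"jaw":-1},
    {"tx":-31,"ty":-190,"tz":85,"rx":0,"ry":0,"rz":0,"jaw":-1},
    {"tx":-31,"ty":-233,"tz":75,"rx":0,"ry":0,"rz":0,"jaw":-1},
  ],
)

```text
time_s: 32.7
position: [0.5333, -0.4084, 0.0992]
tool_rot: [[-1.0, 0.006, 0.005], [0.006, 1.0, 0.001], [-0.005, 0.001, -1.0]]
ft_force: [0.7, 0.3, 0.1]
grip_width: -0.0003
```

```bash
python3 - <<'E'
from p import *
s=env.observe();r=s["tool_rot"];print(s["time_s"],s["position"],np.degrees(np.arctan2(r[1,1],r[0,1])),r[:,2],s["grip_width"],s["ft_force"])
a=cv2.resize(im[150:300,300:500,::-1],(400,300),interpolation=cv2.INTER_CUBIC)
d=env.get_image("side")
b=cv2.resize(d["image"][240:440,270:470,::-1],(400,400),interpolation=cv2.INTER_CUBIC)[100:]
cv2.imwrite("pics/b5.png",np.hstack([a,b]))
E
```

```text
32.75 [ 0.53193908 -0.4143285   0.0967257 ] 89.42935597763913 [ 3.43617742e-03 -4.92111741e-04 -9.99993975e-01] -0.00017457087503234344 [-4.79233341 -2.03338759 -1.63024948]
```

View pics/b5.png

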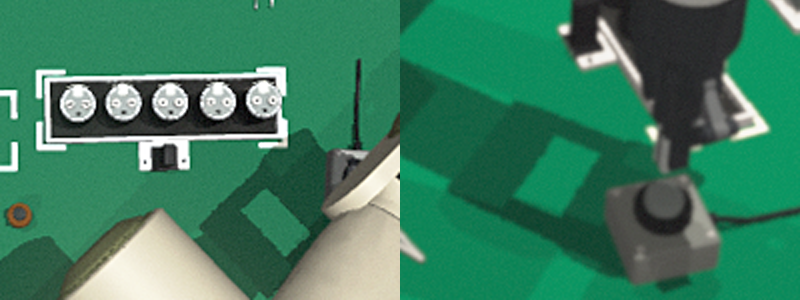

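>>> apply_moves(
  plan=[
    {"tx":1,"ty":6,"tz":-15,"rx":0,"ry":0,"rz":0,"jaw":-1},
    {"tx":1,"ty":7,"tz":-30,"rx":0,"ry":0,"rz":0,"jaw":-1},
    {"tx":1,"ty":7,"tz":-33,"rx":0,"ry":0,"rz":0,"jaw":-1},
    {"tx":1,"ty":7,"tz":-33,"rx":0,"ry":0,"rz":0,"jaw":-1},
  ],
)

```text
time_s: 33.2
position: [0.5334, -0.4036, 0.0644]
tool_rot: [[-1.0, 0.01, 0.003], [0.01, 1.0, 0.002], [-0.003, 0.002, -1.0]]
ft_force: [0.1, 1.5, 0.7]
grip_width: -0.0001
```

```bash
python3 - <<'E'
from p import *
s=env.observe();r=s["tool_rot"];print(s["time_s"],s["position"],s["ft_force"])
d=env.get_image("side")
p=proj(d,[.5335,-.4065,.056]);q=proj(d,s["position"]);print(p,q)
b=cv2.resize(d["image"][340:440,350:450,::-1],(600,600),interpolation=cv2.INTER_CUBIC)
cv2.imwrite("pics/b6.png",b)
E
```

```text
33.25 [ 0.53367003 -0.40396729  0.06503516] [-0.89862763 -0.43828338 -0.10862201]
[400.81784972 386.92573847] [400.62600436 381.56196174]
```

View pics/b6.png

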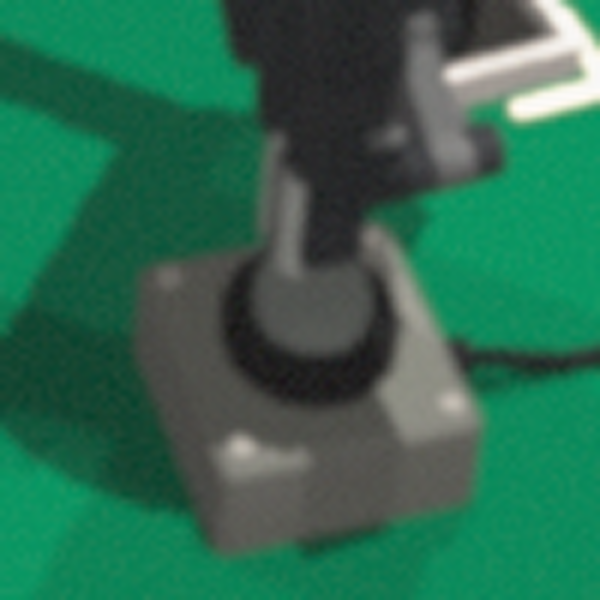

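>>> apply_moves(
  plan=[
    {"tx":0,"ty":-2.5,"tz":-4,"rx":0,"ry":0,"rz":0,"jaw":-1},
    {"tx":0,"ty":-2.5,"tz":-7,"rx":0,"ry":0,"rz":0,"jaw":-1},
    {"tx":0,"ty":-2.5,"tz":-10,"rx":0,"ry":0,"rz":0,"jaw":-1},
    {"tx":0,"ty":-2.5,"tz":-12,"rx":0,"ry":0,"rz":0,"jaw":-1},
    {"tx":0,"ty":-2.5,"tz":-12,"rx":0,"ry":0,"rz":0,"jaw":-1},
  ],
)

```text
time_s: 33.8
position: [0.5338, -0.4068, 0.0533]
tool_rot: [[-1.0, 0.01, 0.004], [0.01, 1.0, -0.0], [-0.004, -0.0, -1.0]]
ft_force: [-0.3, -0.6, 2.8]
grip_width: 0.0
```

>>> apply_moves(
  plan=[
    {"tx":0,"ty":0,"tz":-1.5,"rx":0,"ry":0,"rz":0,"jaw":-1},
    {"tx":0,"ty":0,"tz":-3,"rx":0,"ry":0,"rz":0,"jaw":-1},
    {"tx":0,"ty":0,"tz":-4,"rx":0,"ry":0,"rz":0,"jaw":-1},
    {"tx":0,"ty":0,"tz":-4,"rx":0,"ry":0,"rz":0,"jaw":-1},
  ],
)

```text
time_s: 34.2
position: [0.5338, -0.4068, 0.0501]
tool_rot: [[-1.0, 0.01, 0.005], [0.01, 1.0, -0.001], [-0.005, -0.001, -1.0]]
ft_force: [-2.9, 1.7, 7.0]
grip_width: 0.0003
```

>>> apply_moves(
  plan=[
    {"tx":0,"ty":0,"tz":-1.5,"rx":0,"ry":0,"rz":0,"jaw":-1},
    {"tx":0,"ty":0,"tz":-2,"rx":0,"ry":0,"rz":0,"jaw":-1},
    {"tx":0,"ty":0,"tz":-2,"rx":0,"ry":0,"rz":0,"jaw":-1},
    {"tx":0,"ty":0,"tz":-2,"rx":0,"ry":0,"rz":0,"jaw":-1},
  ],
)

```text
time_s: 34.6
position: [0.5339, -0.4069, 0.0499]
tool_rot: [[-1.0, 0.009, 0.005], [0.009, 1.0, -0.002], [-0.005, -0.002, -1.0]]
ft_force: [-5.3, 3.3, 14.3]
grip_width: 0.0001
```

The stop is reached: 14 N with no further travel. I'll back off and measure the carrier.

>>> apply_moves(
  plan=[
    {"tx":0,"ty":0,"tz":10,"rx":0,"ry":0,"rz":0,"jaw":-1},
    {"tx":0,"ty":0,"tz":40,"rx":0,"ry":0,"rz":0,"jaw":-1},
    {"tx":0,"ty":0,"tz":75,"rx":0,"ry":0,"rz":0,"jaw":-0.5},
    {"tx":0,"ty":0,"tz":75,"rx":0,"ry":0,"rz":0,"jaw":0},
    {"tx":0,"ty":0,"tz":75,"rx":0,"ry":0,"rz":0,"jaw":0},
  ],
)

```text
time_s: 35.1
position: [0.5339, -0.4069, 0.1253]
tool_rot: [[-1.0, 0.009, 0.006], [0.009, 1.0, -0.002], [-0.006, -0.002, -1.0]]
ft_force: [-0.2, 0.2, -0.7]
grip_width: 0.0424
```

```bash
python3 - <<'E'
from p import *
s=env.observe();r=s["tool_rot"];print(s["time_s"],s["position"],np.degrees(np.arctan2(r[1,1],r[0,1])),s["ft_force"])
cv2.imwrite("pics/b7.png",cv2.resize(im[170:270,310:460,::-1],None,fx=5,fy=5,interpolation=cv2.INTER_CUBIC))
cv2.imwrite("pics/b7f.png",im[:,:,::-1])
E
```

```text
35.15 [ 0.53360202 -0.40655433  0.12414639] 89.46177604187633 [-0.15524582  0.88647365 -0.01435664]
```

View pics/b7.png

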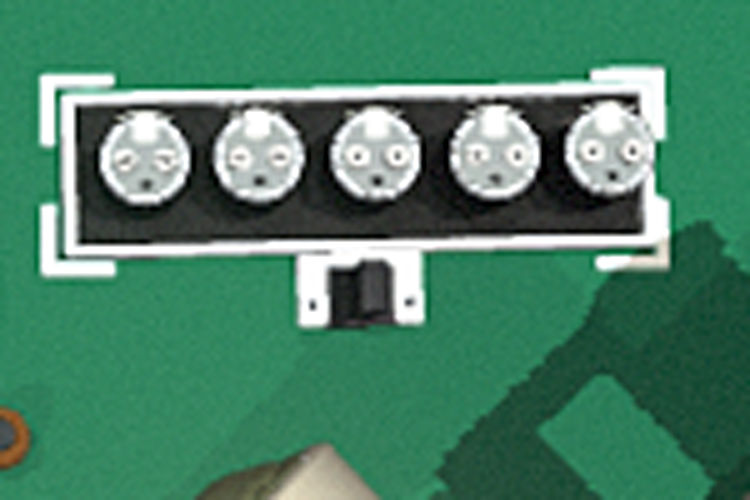

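The carrier sits square in the reading mark and all five tabs face the reader. I'll measure the grip and carrier for the return.

```bash
python3 - <<'E'
from p import *
Q=lambda x,y,z:onz(d,310+(x+.5)/5-.5,170+(y+.5)/5-.5,z)
a=lambda v:np.degrees(np.arctan2(v[1],v[0]))
cs=[Q(62,93,.013),Q(655,82,.013),Q(657,238,.013),Q(66,256,.013)]
print([f(c) for c in cs],f(np.mean(cs,0)),a(cs[0]-cs[1])-90,a(cs[3]-cs[2])-90)
print("grip top",f((Q(358,262,.06)+Q(392,312,.06))/2))
E
```

```text
[array([666.9, -28.6,  13. ]), array([ 666.5, -321.2,   13. ]), array([ 589.1, -319.3,   13. ]), array([586.1, -28.8,  13. ])] [ 627.2 -174.5   13. ] -0.08122525142647419 0.5855856163462789
grip top [ 563.6 -174.    60. ]
```

>>> apply_moves(
  plan=[
    {"tx":2,"ty":20,"tz":0,"rx":0,"ry":0,"rz":0,"jaw":0},
    {"tx":8,"ty":60,"tz":0,"rx":0,"ry":0,"rz":0,"jaw":0},
    {"tx":15,"ty":105,"tz":0,"rx":0,"ry":0,"rz":0,"jaw":0},
    {"tx":22,"ty":150,"tz":0,"rx":0,"ry":0,"rz":0,"jaw":0},
    {"tx":28,"ty":195,"tz":0,"rx":0,"ry":0,"rz":0,"jaw":0},
    {"tx":31,"ty":225,"tz":0,"rx":0,"ry":0,"rz":0,"jaw":0},
    {"tx":31,"ty":233,"tz":0,"rx":0,"ry":0,"rz":0,"jaw":0},
    {"tx":31,"ty":233,"tz":0,"rx":0,"ry":0,"rz":0,"jaw":0},
    {"tx":31,"ty":233,"tz":0,"rx":0,"ry":0,"rz":0,"jaw":0},
  ],
)

```text
time_s: 36.1
position: [0.5643, -0.1745, 0.1231]
tool_rot: [[-1.0, 0.01, 0.003], [0.01, 1.0, -0.0], [-0.003, -0.0, -1.0]]
ft_force: [0.2, -0.8, -0.5]
grip_width: 0.0425
```

```bash
python3 - <<'E'
from p import *
s=env.observe();r=s["tool_rot"];print(s["time_s"],s["position"],np.degrees(np.arctan2(r[1,1],r[0,1])),s["ft_force"],s["grip_width"])
a=cv2.resize(im[150:300,300:500,::-1],(400,300),interpolation=cv2.INTER_CUBIC)
d=env.get_image("side")
b=cv2.resize(d["image"][180:420,220:540,::-1],(400,300),interpolation=cv2.INTER_CUBIC)
cv2.imwrite("pics/b8.png",np.hstack([a,b]))
E
```

```text
36.15 [ 0.56431791 -0.17486426  0.12319831] 89.37544092839664 [-0.75192917 -0.3592443   0.04049018] 0.04263520716999706
```

View pics/b8.png

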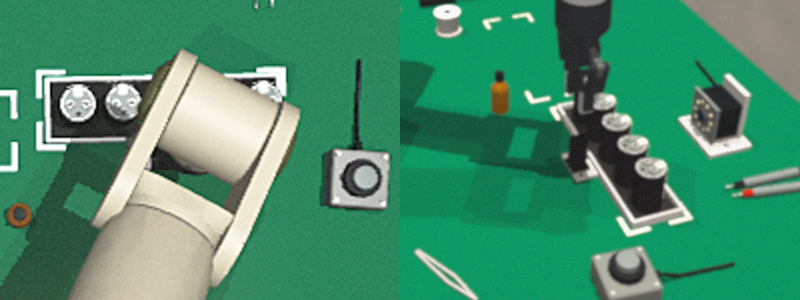

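>>> apply_moves(
  plan=[
    {"tx":0.5,"ty":1.2,"tz":-30,"rx":0,"ry":0,"rz":0.004,"jaw":0},
    {"tx":0.5,"ty":1.2,"tz":-60,"rx":0,"ry":0,"rz":0.004,"jaw":0},
    {"tx":0.5,"ty":1.2,"tz":-85,"rx":0,"ry":0,"rz":0.004,"jaw":0},
    {"tx":0.5,"ty":1.2,"tz":-98,"rx":0,"ry":0,"rz":0.004,"jaw":0},
    {"tx":0.5,"ty":1.2,"tz":-101,"rx":0,"ry":0,"rz":0.004,"jaw":0},
    {"tx":0.5,"ty":1.2,"tz":-101,"rx":0,"ry":0,"rz":0.004,"jaw":0},
    {"tx":0.5,"ty":1.2,"tz":-101,"rx":0,"ry":0,"rz":0.004,"jaw":-0.5},
    {"tx":0.5,"ty":1.2,"tz":-101,"rx":0,"ry":0,"rz":0.004,"jaw":-1},
    {"tx":0.5,"ty":1.2,"tz":-101,"rx":0,"ry":0,"rz":0.004,"jaw":-1},
    {"tx":0.5,"ty":1.2,"tz":-101,"rx":0,"ry":0,"rz":0.004,"jaw":-1},
    {"tx":0.5,"ty":1.2,"tz":-101,"rx":0,"ry":0,"rz":0.004,"jaw":-1},
  ],
)

```text
time_s: 37.3
position: [0.5653, -0.1738, 0.0235]
tool_rot: [[-1.0, 0.007, 0.005], [0.007, 1.0, -0.001], [-0.005, -0.001, -1.0]]
ft_force: [-1.1, 0.5, 5.7]
grip_width: 0.0136
```

The carrier is gripped, so I'll slide back in +y first and bring x back after passing the flux.

>>> apply_moves(
  plan=[
    {"tx":0,"ty":2,"tz":0,"rx":0,"ry":0,"rz":0,"jaw":-1},
    {"tx":0,"ty":6,"tz":0,"rx":0,"ry":0,"rz":0,"jaw":-1},
    {"tx":0,"ty":13,"tz":0,"rx":0,"ry":0,"rz":0,"jaw":-1},
    {"tx":0,"ty":22,"tz":0,"rx":0,"ry":0,"rz":0,"jaw":-1},
    {"tx":0,"ty":33,"tz":0,"rx":0,"ry":0,"rz":0,"jaw":-1},
    {"tx":0,"ty":46,"tz":0,"rx":0,"ry":0,"rz":0,"jaw":-1},
    {"tx":0,"ty":60,"tz":0,"rx":0,"ry":0,"rz":0,"jaw":-1},
    {"tx":0,"ty":74,"tz":0,"rx":0,"ry":0,"rz":0,"jaw":-1},
    {"tx":0,"ty":88,"tz":0,"rx":0,"ry":0,"rz":0,"jaw":-1},
    {"tx":0,"ty":100,"tz":0,"rx":0,"ry":0,"rz":0,"jaw":-1},
    {"tx":0,"ty":110,"tz":0,"rx":0,"ry":0,"rz":0,"jaw":-1},
    {"tx":0,"ty":116,"tz":0,"rx":0,"ry":0,"rz":0,"jaw":-1},
  ],
)

```text
time_s: 38.5
position: [0.5653, -0.0568, 0.0235]
tool_rot: [[-1.0, 0.006, 0.005], [0.006, 1.0, -0.001], [-0.005, -0.001, -1.0]]
ft_force: [-1.0, -4.0, -1.6]
grip_width: 0.0137
```

>>> apply_moves(
  plan=[
    {"tx":0,"ty":4,"tz":0,"rx":0,"ry":0,"rz":0,"jaw":-1},
    {"tx":0,"ty":9,"tz":0,"rx":0,"ry":0,"rz":0,"jaw":-1},
    {"tx":0,"ty":16,"tz":0,"rx":0,"ry":0,"rz":0,"jaw":-1},
    {"tx":0,"ty":25,"tz":0,"rx":0,"ry":0,"rz":0,"jaw":-1},
    {"tx":0,"ty":36,"tz":0,"rx":0,"ry":0,"rz":0,"jaw":-1},
    {"tx":0,"ty":49,"tz":0,"rx":0,"ry":0,"rz":0,"jaw":-1},
    {"tx":0,"ty":63,"tz":0,"rx":0,"ry":0,"rz":0,"jaw":-1},
    {"tx":0,"ty":77,"tz":0,"rx":0,"ry":0,"rz":0,"jaw":-1},
    {"tx":0,"ty":91,"tz":0,"rx":0,"ry":0,"rz":0,"jaw":-1},
    {"tx":0,"ty":103,"tz":0,"rx":0,"ry":0,"rz":0,"jaw":-1},
    {"tx":0,"ty":113,"tz":0,"rx":0,"ry":0,"rz":0,"jaw":-1},
    {"tx":0,"ty":119,"tz":0,"rx":0,"ry":0,"rz":0,"jaw":-1},
  ],
)

```text
time_s: 39.7
position: [0.5652, 0.0633, 0.0235]
tool_rot: [[-1.0, 0.005, 0.005], [0.005, 1.0, -0.001], [-0.005, -0.001, -1.0]]
ft_force: [-0.3, -5.0, -0.5]
grip_width: 0.0132
```

```bash
python3 - <<'E'
from p import *
s=env.observe();r=s["tool_rot"];print(s["time_s"],s["position"],np.degrees(np.arctan2(r[1,1],r[0,1])),s["ft_force"],s["grip_width"])
a=cv2.resize(im[150:300,200:400,::-1],(400,300),interpolation=cv2.INTER_CUBIC)
d=env.get_image("side")
b=cv2.resize(d["image"][140:290,220:420,::-1],(400,300),interpolation=cv2.INTER_CUBIC)
cv2.imwrite("pics/b9.png",np.hstack([a,b]))
E
```

```text
39.75 [0.56514781 0.06391186 0.02347466] 89.71847113942329 [ 0.61667367  3.11813633 -0.50273334] 0.013371736023392547
```

View pics/b9.png

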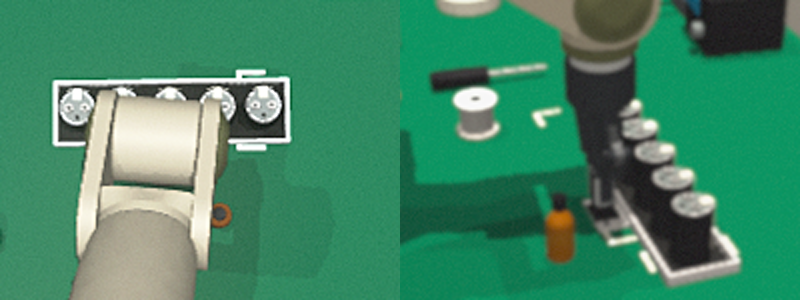

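>>> apply_moves(
  plan=[
    {"tx":0,"ty":3,"tz":0,"rx":0,"ry":0,"rz":0,"jaw":-1},
    {"tx":0,"ty":8,"tz":0,"rx":0,"ry":0,"rz":0,"jaw":-1},
    {"tx":-2,"ty":16,"tz":0,"rx":0,"ry":0,"rz":0,"jaw":-1},
    {"tx":-5,"ty":26,"tz":0,"rx":0,"ry":0,"rz":0,"jaw":-1},
    {"tx":-8,"ty":37,"tz":0,"rx":0,"ry":0,"rz":0,"jaw":-1},
    {"tx":-12,"ty":49,"tz":0,"rx":0,"ry":0,"rz":0,"jaw":-1},
    {"tx":-15,"ty":61,"tz":0,"rx":0,"ry":0,"rz":0,"jaw":-1},
    {"tx":-18,"ty":73,"tz":0,"rx":0,"ry":0,"rz":0,"jaw":-1},
    {"tx":-21,"ty":84,"tz":0,"rx":0,"ry":0,"rz":0,"jaw":-1},
    {"tx":-23,"ty":92,"tz":0,"rx":0,"ry":0,"rz":0,"jaw":-1},
    {"tx":-23.5,"ty":96.5,"tz":0,"rx":0,"ry":0,"rz":0,"jaw":-1},
    {"tx":-23.5,"ty":97.5,"tz":0,"rx":0,"ry":0,"rz":0,"jaw":-1},
  ],
)

```text
time_s: 41.0
position: [0.5412, 0.1616, 0.0235]
tool_rot: [[-1.0, 0.004, 0.004], [0.004, 1.0, 0.0], [-0.004, 0.0, -1.0]]
ft_force: [-1.7, -5.5, 1.4]
grip_width: 0.0134
```

>>> apply_moves(
  plan=[
    {"tx":0,"ty":0,"tz":0,"rx":0,"ry":0,"rz":0,"jaw":-1},
    {"tx":0,"ty":0,"tz":0,"rx":0,"ry":0,"rz":0,"jaw":-0.3},
    {"tx":0,"ty":0,"tz":0,"rx":0,"ry":0,"rz":0,"jaw":0},
    {"tx":0,"ty":0,"tz":0,"rx":0,"ry":0,"rz":0,"jaw":0},
    {"tx":0,"ty":0,"tz":10,"rx":0,"ry":0,"rz":0,"jaw":0},
    {"tx":0,"ty":0,"tz":40,"rx":0,"ry":0,"rz":0,"jaw":0},
    {"tx":0,"ty":0,"tz":80,"rx":0,"ry":0,"rz":0,"jaw":0},
    {"tx":0,"ty":0,"tz":125,"rx":0,"ry":0,"rz":0,"jaw":0},
    {"tx":-25,"ty":-30,"tz":135,"rx":0,"ry":0,"rz":0,"jaw":0},
    {"tx":-55,"ty":-65,"tz":135,"rx":0,"ry":0,"rz":0,"jaw":0},
    {"tx":-85,"ty":-105,"tz":135,"rx":0,"ry":0,"rz":0,"jaw":0},
    {"tx":-105,"ty":-145,"tz":135,"rx":0,"ry":0,"rz":0,"jaw":0},
  ],
)

```text
time_s: 42.2
position: [0.4342, 0.0159, 0.1593]
tool_rot: [[-1.0, 0.003, 0.005], [0.003, 1.0, 0.0], [-0.005, 0.0, -1.0]]
ft_force: [0.6, -1.0, -0.3]
grip_width: 0.0427
```

>>> apply_moves(
  plan=[
    {"tx":-10,"ty":-40,"tz":0,"rx":0,"ry":0,"rz":0,"jaw":0},
    {"tx":-10,"ty":-80,"tz":0,"rx":0,"ry":0,"rz":0,"jaw":0},
    {"tx":-10,"ty":-100,"tz":0,"rx":0,"ry":0,"rz":0,"jaw":0},
    {"tx":-10,"ty":-100,"tz":0,"rx":0,"ry":0,"rz":0,"jaw":0},
    {"tx":-10,"ty":-100,"tz":0,"rx":0,"ry":0,"rz":0,"jaw":0},
  ],
)

```text
time_s: 42.7
position: [0.4241, -0.0838, 0.1597]
tool_rot: [[-1.0, 0.004, 0.005], [0.004, 1.0, 0.0], [-0.005, 0.0, -1.0]]
ft_force: [0.3, -0.1, -0.1]
grip_width: 0.0428
```

```bash
python3 - <<'E'
from p import *
s=env.observe();r=s["tool_rot"];print(s["time_s"],s["position"],np.degrees(np.arctan2(r[1,1],r[0,1])),s["ft_force"],s["grip_width"])
cv2.imwrite("pics/c0.png",cv2.resize(im[175:295,170:330,::-1],None,fx=5,fy=5,interpolation=cv2.INTER_CUBIC))
cv2.imwrite("pics/c0f.png",im[:,:,::-1])
d=env.get_image("side")
cv2.imwrite("pics/c0s.png",d["image"][:,:,::-1])
E
```

```text
42.75 [ 0.42411317 -0.08331613  0.15959593] 89.84580214027316 [-1.21903588  0.51836319  0.90990922] 0.04307341842595201
```

View pics/c0.png

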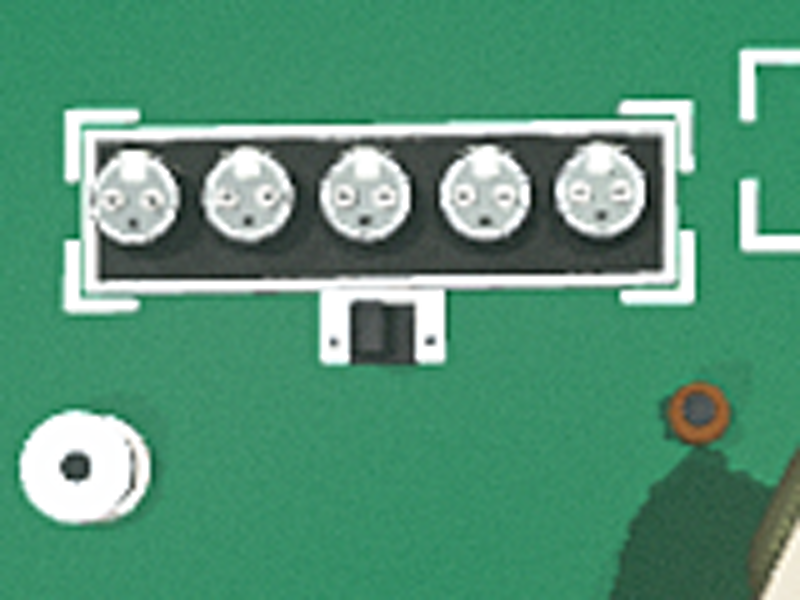

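View pics/c0s.png

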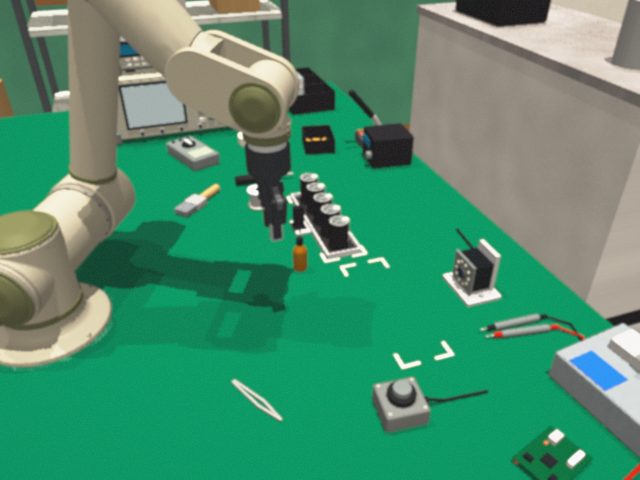

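The carrier lies square in the loading mark with all caps upright, and the other objects are where they were. I'll pause briefly and re-check for a late knock before handing in.

>>> apply_moves(
  plan=[
    {"tx":0,"ty":-20,"tz":0,"rx":0,"ry":0,"rz":0,"jaw":0},
    {"tx":0,"ty":-40,"tz":0,"rx":0,"ry":0,"rz":0,"jaw":0},
    {"tx":0,"ty":-60,"tz":0,"rx":0,"ry":0,"rz":0,"jaw":0},
    {"tx":0,"ty":-60,"tz":0,"rx":0,"ry":0,"rz":0,"jaw":0},
    {"tx":0,"ty":-60,"tz":0,"rx":0,"ry":0,"rz":0,"jaw":0},
    {"tx":0,"ty":-60,"tz":0,"rx":0,"ry":0,"rz":0,"jaw":0},
    {"tx":0,"ty":-60,"tz":0,"rx":0,"ry":0,"rz":0,"jaw":0},
    {"tx":0,"ty":-60,"tz":0,"rx":0,"ry":0,"rz":0,"jaw":0},
    {"tx":0,"ty":-60,"tz":0,"rx":0,"ry":0,"rz":0,"jaw":0},
    {"tx":0,"ty":-60,"tz":0,"rx":0,"ry":0,"rz":0,"jaw":0},
    {"tx":0,"ty":-60,"tz":0,"rx":0,"ry":0,"rz":0,"jaw":0},
    {"tx":0,"ty":-60,"tz":0,"rx":0,"ry":0,"rz":0,"jaw":0},
  ],
)

```text
time_s: 44.0
position: [0.4241, -0.1431, 0.1595]
tool_rot: [[-1.0, 0.002, 0.005], [0.002, 1.0, 0.0], [-0.005, 0.0, -1.0]]
ft_force: [0.7, -0.5, 0.0]
grip_width: 0.0427
```

```bash
python3 - <<'E'
from p import *
cv2.imwrite("pics/c1.png",im[:,:,::-1])
Q=lambda x,y,z:onz(d,170+(x+.5)/5-.5,175+(y+.5)/5-.5,z)
cs=[Q(82,130,.013),Q(676,121,.013),Q(678,283,.013),Q(82,292,.013)]
print(f(np.mean(cs,0)))
o=cv2.imread("pics/c0f.png").astype(int)[:,:,::-1]
print(np.abs(o-im.astype(int))[180:260,175:320].mean())
E
```

```text
[602.2 160.5  13. ]
3.7262068965517243
```

View pics/c1.png

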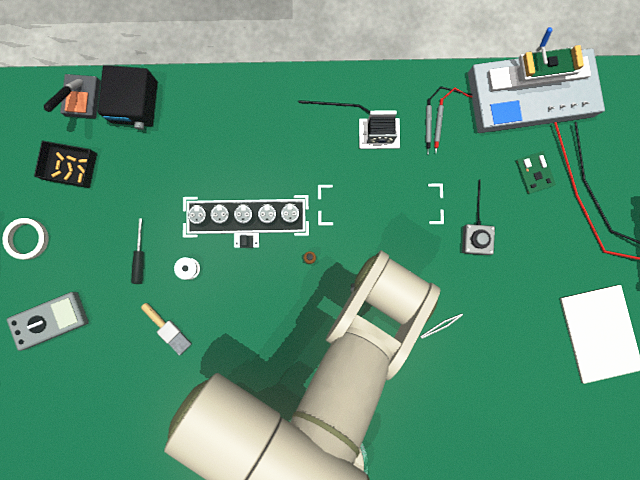

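The carrier at (248,215) is unchanged in the loading mark, with five caps standing on it. The bench items are where they started, and the arm is clear.

```bash
python3 - <<'E'
from rig import env
print(env.close_job())
E
```

```text
the job is handed in; nothing more can be done
None
```

The job is done and handed in; it took about 44 s of the 210 s allowed, and handing in gives no verdict.

I stood all five capacitors in one row on the carrier with their codes facing its far side, then slid it by its grip to the reading mark. I pressed the button to its stop: the force rose to 14 N with no further travel. Then I slid the carrier back to the loading mark and moved the arm clear.

**Reading mark:** after the press, the top camera put the carrier's middle within about 2 mm of the mark's middle. All five label tabs faced the reader by eye, to about 5°.

**Loading mark at the end:** the carrier's middle measured (602, 160.5) mm against a mark middle of (604, 162) mm. It was square to within about 1°, and all five capacitors were upright.

**Rest of the bench:** the button was released, and the other loose items looked unmoved in the pictures. I saw no knock to the carrier at any point, and none of the checks failed or disagreed.

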